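# Load the reader's drawer, release its slide lock and close it

### The job

Take the white and blue cartridge out of its black parking cradle and set it, without dropping it and always upright, fully down in the front bay of the reader's open drawer. The drawer is locked out: then press the green release lever on its front right down and, with the lever held down, start the drawer inwards, and push it fully home until its catch has snapped in behind the keeper. Leave the label roll, the stamp and the timer where they stand.

Things in the scene. Friction and masses are not known exactly. Their poses are not given: they have to be found in the camera images.
- reader: White bench-top box, fixed. Origin: bench top, under the middle of its base plate (350 x 216 x 8 mm). x points from its open front to its back (away from the robot at yaw 0), y left, z up. The hood covers x=+4 to +180 mm (224 wide, top at z=98, lintel underside at z=91 mm); nothing stands above it. The drawer slides along x on two rails.
- drawer (a joint): How far the drawer is out along the reader's -x, m: 0 = fully home, 0.140 = fully out. Starts out (0.138-0.140), locked by the lever's pawl: unpressed it moves at most 3 mm. Friction 1.5 N, mass 0.5 kg. From 0.033 to 0.005 the catch rides over a ramp (push up to 6 N, at first a short knock up to 15 N) unless the lever is held down; do not stop there. Latched it reads 0 to 0.005.
- bay (a point): Centre of the floor of the drawer's front bay, 16 mm over the bench; moves with the drawer, reader's axes. The bay is 66 mm along x, where the cartridge's long side goes: drawer front 33 mm before this point (top 70 mm above it), white partition 33 mm behind (top 54 mm above), so no finger room at the cartridge's ends. In y see bay_side.
- bay_side (a point): Centre of the top of the grey rib on the left of the bay, 27 mm left of the bay's centre, 10 mm over its floor. A like rib stands on the right. Ribs are 6 mm thick, 48 mm apart inside, the only bounds of the bay in y. Beyond them the floor is free up to the side walls (inner faces 72 mm from the middle, tops 30 mm over the floor): finger room at the cartridge's long sides.
- drawer_front (a point): On the outer face of the drawer's white front, 75 mm over the bench, straight behind the green pad, 87 mm right of the drawer's middle: push here along the reader's +x. The front is upright, 220 wide, 12 to 86 mm over the bench, 8 thick. A bar handle, 80 mm long, sticks about 40 mm out of it, 30 mm left of the middle, 52 mm over the bench.
- pad (a point): Centre of the top of the green thumb pad of the release lever, 56 mm over the bench at rest, in front of the drawer front near its right end. The pad is 28 (x) by 42 (y) mm, 6 thick; this point is 22 mm before the face of the front, the pad's rear edge 8 mm. It travels with the drawer.
- lever (a joint): Angle of the release lever, rad: 0 at rest, 0.26 at its stop; a spring returns it. Pressing the pad 8 mm (0.14 rad, about 6 N) frees the pawl; the stop is at 14 mm (about 8 N). Keep it down for the drawer's first 10 mm inwards; then let go, or hold it to the very end and let go straight up. Snapped in and let go it reads under 0.03; over 0.1 with the catch on top of the keeper.
- cartridge: Loose white box with a blue band and two small ports on top, 60 (its x) by 40 (its y) by 50 mm high, 0.1 to 0.21 kg. Origin: centre of its underside. Starts standing in the cradle, its x along the cradle's x. Either way round (half a turn) is right in the bay.
- cradle: Black cradle, fixed, left or right of the reader. Origin: on the bench under its middle. Base 100 (x) x 64 (y) x 6 mm, the cartridge stands on it. Walls along the cartridge's long sides (top 54 mm over the bench) leave only its short ends free: fingers close along the cradle's x, 60 mm; lift straight up. Lips at x=+-36 mm, 11 mm high. The bench between cradle and robot is free for setting down.
- label_roll: Bystander: white roll of labels lying flat, 82 mm diameter, 40 high, on the other side of the reader from the cradle. Origin: centre of its underside.
- stamp: Bystander: brown rubber stamp with a turned handle, standing, 29 x 50 x 78 mm high, beside the reader's hood. Origin: centre of its underside.
- timer: Bystander: pale bench timer with an orange knob, lying flat, 68 x 62 x 24 mm, beside the reader's hood. Origin: centre of its underside.
Things that resemble listed ones, but are neither listed nor needed, are in the scene too. Of the things like the cartridge, leave any that is red; of the rest the larger one is meant.

How it is judged:
By the outcome, as a careful person would: the job done as asked, in the order asked, and still so for the second after the job is handed in, with the robot touching nothing.
It also fails if it takes over 66 s, if anything falls off the work surface, if the arm or the gripper's body presses on something with over 40 N, if the wrist force passes 120 N, or if a joint passes its speed limit or range.

### The arm

A 6-joint arm with a two-finger parallel gripper is mounted at the origin on a cart in front of the work surface, level with it; the furniture and walls round the work are solid. World frame = base frame: x ahead of the robot, y to its left, z up, the work surface at z = 0. Lengths are in m, angles in rad, forces in N, time in s.
With the tool pointing down it reaches from about 0.375 to 0.9 m from the base axis. Payload 3.1 kg.
Tool frame: the origin (TCP) lies midway between the tips of the shut fingers; the grasp point (between the pads) lies 19 mm behind it (manip.grip_depth is the distance from the TCP to the grasp point, in m); z points along the fingers, y is the direction in which the jaws open and shut (so a half turn about z gives the same grasp; the last joint's range is limited). The gripper opens to 85 mm and grips with 20 to 120 N. Pads are 22 mm wide; open, the fingers measure 114 mm over their backs; the gripper's body (76 mm by 85 mm) begins 54 mm behind the grasp point. The pads swing forward as they close: fully open they stand 13 mm farther back than shut.
Start: joints at [0.963, 0.527, 1.433, -0, 1.181, -0.178], TCP at [0.26, 0.568, 0.231] pointing down, gripper open.
Joint ranges: [-3.08, 3.08], [-0.75, 2.2], [0.22, 2.44], [-1.43, 4.57], [0, 2.65], [-2.85, 2.85]. Speed limits (rad/s): [2.79, 2.79, 3.14, 3.14, 3.14, 3.14].

### API

Orientations are given as a unit quaternion [x, y, z, w].
In Python, from station import manip gives the robot as it stands.
- The arm moves only by the tool move_arm, never from a script. Its arguments are lists of equal length, an entry for each row: "translation": the shift along the tool's x, y, z in cm, a list of three; "angular": the turn, a rotation vector about the tool's x, y, z in degrees, a list of three; "hand": the finger opening in cm, from 0 to 8.54. In form: {"translation": [[tx, ty, tz], ...], "angular": [[rx, ry, rz], ...], "hand": [hand, ...]}. A call has 1 to 5 rows; each row is the pose to reach, as a shift and turn from the pose commanded when the call began, along the tool's axes at that moment; what a row does not reach only later rows make up. A row lasts 1/12 s, in which the tool goes at most 41.7 mm and 7.16 degrees, less where a joint would pass 70% of its speed; a pose out of reach is approached as far as the arm can. A call with a gripper value outside its range is refused whole. The fingers move at their own pace and stop on an object; "squeeze" is the grip in N (left out, the last holds). Time passes only in rows, so rows that repeat a pose let the fingers close. It gives the time, the measured TCP pose, the force and the opening at its end, in the units of the state.
- manip.sense(): the state, without advancing time (a new reading comes with each control period).
- manip.snapshot(name): name is "side" or "top"; returns a dict with "pixels" (480x640x3 uint8, red, green, blue), "fx", "fy", "cx", "cy" (pixels), "k1" (the pictures are not rectified: a ray, as slopes to the right and down, at radius r is drawn at 1 + k1 r^2 times it, then the intrinsics apply), "origin" and "orientation" of the camera in the world. Camera axes: x right, y up, looking along -z (the intrinsics and any distortion apply to the point x, -y, -z); pixel columns grow to the right and rows downward; lengths in m; the calibration is good to about 2 mm. A picture is of the moment at which its call begins. There is no depth.
- manip.sign_off(): hands the job in, once; it reports no verdict.
Trained networks look in the newest picture that a camera, given by its name, has taken for a name from the list of things; names that differ only in an ending like _2 or _b are one class to them, and where a whole thing is asked for, a point or a joint stands for the part that bears it (a point fixed in the world has none). Each returns a list of dicts, best first, with "score" (0 to 1); they miss things now and then, are a little off and sometimes report something else, mostly with a low value. They report only what shows in the picture. A call takes as long as a camera call. They do not tell look-alikes from the thing itself.
- manip.trace(query, camera): "pixels" (480x640 bool, what is visible of it) and "extent" ([left, top, width, height] in pixels, round what is visible of it).
- manip.mark_of(query, camera): "point" ([column, row] in pixels: a listed point, or the origin of a listed thing).
The state is a dict: "t": time; "q": joint angles; "qd": joint speeds; "tau": joint torques, N m; "tcp_pos": TCP position; "tool_rot": TCP orientation; "force": force on the tool from outside, world axes, zero at the start; "ft_torque": the same for the moment, N m; "finger_gap": opening from 0.0 (shut) to 1.0 (fully open).
Only numpy, scipy, OpenCV 4.12 (cv2) and the standard library are available. Lean on these libraries where they do the work, as an engineer would, in place of code of your own. Each camera call takes 0.05 s, during which the arm holds its last target. There are 200 camera calls.

## Working session

There is one attempt and no reset: what is moved stays moved. The work goes in short steps, Python scripts to look and compute and a tool call to move; the robot and the scene stay as the last step left them, time stands still between calls to the robot, and variables do not carry over. Pictures are saved under pics/ and viewed, and the job is handed in when it is done.

Besides the shell and the picture viewer there is one more tool, called after ">>>" as a command line: name --argument value ..., lists and objects as JSON in quotes. move_arm: Moves the arm, as the interface text tells. Its arguments: {"type":"object","properties":{"translation":{"type":"array","items":{"type":"array","items":{"type":"number"}}},"angular":{"type":"array","items":{"type":"array","items":{"type":"number"}}},"hand":{"type":"array","items":{"type":"number"}},"squeeze":{"type":"number"}},"required":["translation","angular","hand"]}

```bash
mkdir -p pics; ls; cat > h.py <<'E'
import numpy as np, cv2
from scipy.spatial.transform import Rotation as R
from station import manip
def snap(n,f=None):
    s=manip.snapshot(n)
    if f: cv2.imwrite('pics/'+f,s['pixels'][:,:,::-1])
    return s
def K(s): return np.array([[s['fx'],0,s['cx']],[0,s['fy'],s['cy']],[0,0,1.]])
def proj(s,P):
    P=np.atleast_2d(P); c=R.from_quat(s['orientation']).inv().apply(P-np.array(s['origin']))
    c=c*[1,-1,-1]
    o,_=cv2.projectPoints(c,np.zeros(3),np.zeros(3),K(s),np.array([s['k1'],0,0,0,0.]))
    return o[:,0]
def ray(s,px):
    u=cv2.undistortPoints(np.array([[px]],float),K(s),np.array([s['k1'],0,0,0,0.]))[0,0]
    d=R.from_quat(s['orientation']).apply([u[0],-u[1],-1]); return np.array(s['origin']),d/np.linalg.norm(d)
def onz(s,px,z):
    o,d=ray(s,px); return o+d*(z-o[2])/d[2]
def tri(s1,p1,s2,p2):
    o1,d1=ray(s1,p1);o2,d2=ray(s2,p2)
    A=np.stack([d1,-d2],1);t=np.linalg.lstsq(A,o2-o1,rcond=None)[0]
    a=o1+t[0]*d1;b=o2+t[1]*d2
    return (a+b)/2,np.linalg.norm(a-b)
E
python3 - <<'E'
from h import *
st=manip.sense();print({k:np.round(v,3) for k,v in st.items()})
S={n:snap(n,n+'0.png') for n in('side','top')}
for n in S:
    print(n,S[n]['origin'],S[n]['orientation'],S[n]['fx'],S[n]['k1'])
for q in['reader','drawer','bay','bay_side','drawer_front','pad','lever','cartridge','cradle','label_roll','stamp','timer']:
    for n in S:
        m=manip.mark_of(q,n) if q not in('drawer','lever') else []
        zz={'bay':.016,'bay_side':.026,'drawer_front':.075,'pad':.056,'cartridge':.006}.get(q,0)
        print(q,n,[(np.round(a['point']).tolist(),round(a['score'],2),np.round(onz(S[n],a['point'],zz)[:2],3).tolist()) for a in m][:5])
E
```

```text
pics
{'t': np.float64(0.0), 'q': array([ 0.962,  0.528,  1.434, -0.   ,  1.181, -0.179]), 'qd': array([-0.   , -0.001, -0.001, -0.   ,  0.002, -0.002]), 'tau': array([ 1.0000e-03, -4.4236e+01, -1.7803e+01, -0.0000e+00,  8.0000e-03,
       -0.0000e+00]), 'tcp_pos': array([0.26 , 0.568, 0.23 ]), 'tool_rot': array([ 0.213,  0.977, -0.001, -0.   ]), 'force': array([-0.701, -0.604, -0.484]), 'ft_torque': array([ 0.042,  0.013, -0.008]), 'finger_gap': np.float64(0.998)}
side [-0.07820406  0.64266959  0.52674921] [-0.22397172  0.47413656  0.7640693  -0.37580486] 461.5778235575392 -0.02748005845641505
top [0.40820794 0.08489036 1.06028161] [ 0.06055143 -0.07248345 -0.7025735   0.70531564] 441.86504587075206 -0.08036491099715483
reader side [([342.0, 265.0], 0.88, [0.627, 0.037])]
reader top [([335.0, 224.0], 0.63, [0.64, 0.026])]
drawer side []
drawer top []
bay side [([373.0, 276.0], 0.66, [0.527, 0.035])]
bay top [([330.0, 268.0], 0.95, [0.529, 0.039])]
bay_side side [([360.0, 276.0], 0.89, [0.533, 0.067])]
bay_side top [([318.0, 267.0], 0.55, [0.531, 0.068])]
drawer_front side [([417.0, 2
[... 333 characters left out ...]
, [0.654, 0.215]), ([262.0, 315.0], 0.59, [0.561, 0.291]), ([344.0, 263.0], 0.36, [0.622, 0.036])]
cartridge top [([168.0, 309.0], 0.84, [0.431, 0.425]), ([227.0, 254.0], 0.75, [0.565, 0.289]), ([263.0, 210.0], 0.74, [0.674, 0.204])]
cradle side [([265.0, 317.0], 0.73, [0.56, 0.286]), ([426.0, 259.0], 0.71, [0.529, -0.139])]
cradle top [([225.0, 254.0], 0.7, [0.565, 0.295])]
label_roll side []
label_roll top [([447.0, 243.0], 0.72, [0.593, -0.249])]
stamp side [([226.0, 270.0], 0.81, [0.767, 0.263])]
stamp top [([245.0, 170.0], 0.66, [0.779, 0.254])]
timer side [([392.0, 218.0], 0.73, [0.749, -0.245])]
timer top [([443.0, 184.0], 0.96, [0.747, -0.247]), ([227.0, 252.0], 0.29, [0.569, 0.29])]
```

View pics/side0.png

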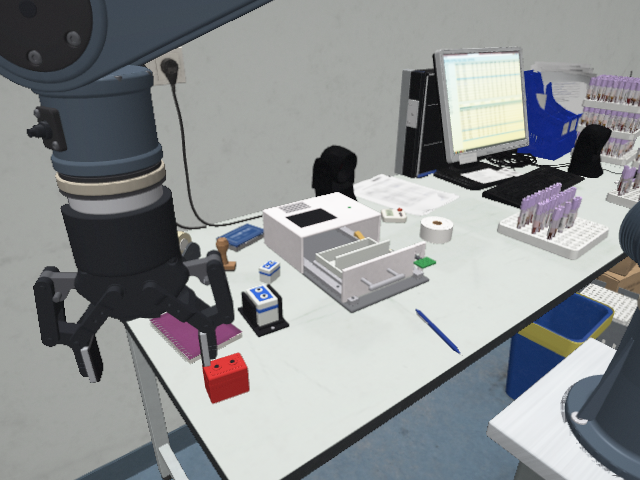

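View pics/top0.png

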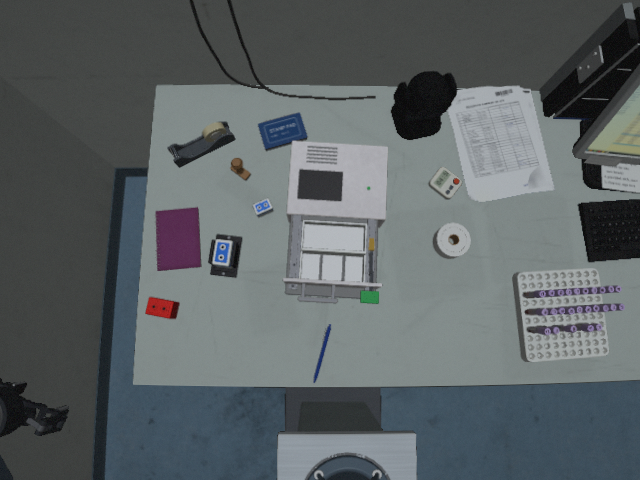

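```bash
python3 - <<'E'
import cv2
a=cv2.imread('pics/side0.png')[190:420,190:460];b=cv2.imread('pics/top0.png')[180:340,140:400]
cv2.imwrite('pics/side0c.png',cv2.resize(a,None,fx=2.6,fy=2.6,interpolation=3));cv2.imwrite('pics/top0c.png',cv2.resize(b,None,fx=3,fy=3,interpolation=3))
E
```

```text
(no output)
```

View pics/side0c.png

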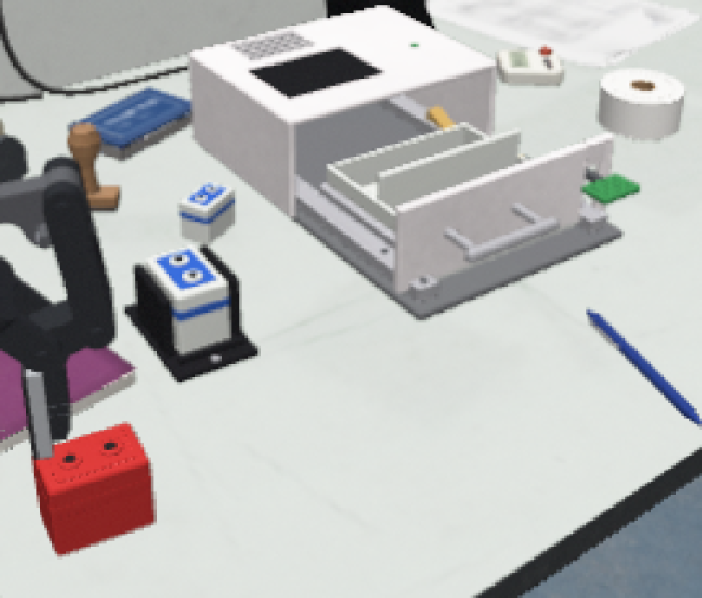

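View pics/top0c.png

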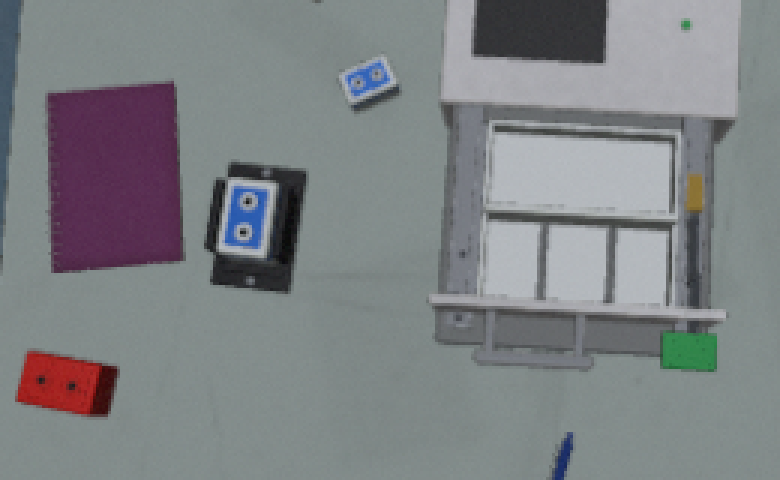

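Three things look like cartridges in the top view. The red one at (167,308) is excluded, and the small white/blue one at (263,209) is too small. The larger white/blue one at (224,253) stands in the black cradle, as described, and both crops confirm it is the one meant. Next I'll get precise poses.

```bash
python3 - <<'E'
import cv2
t=cv2.imread('pics/top0.png');s=cv2.imread('pics/side0.png')
def c(im,x,y,w,h,f,n): cv2.imwrite('pics/'+n,cv2.resize(im[y:y+h,x:x+w],None,fx=f,fy=f,interpolation=cv2.INTER_CUBIC))
c(t,200,225,50,60,10,'tc.png'); c(t,275,135,125,180,3.3,'tr.png') ; c(s,230,275,70,65,9,'sc.png'); c(s,255,185,190,130,4.2,'sr.png')
E
```

```text
(no output)
```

View pics/tc.png

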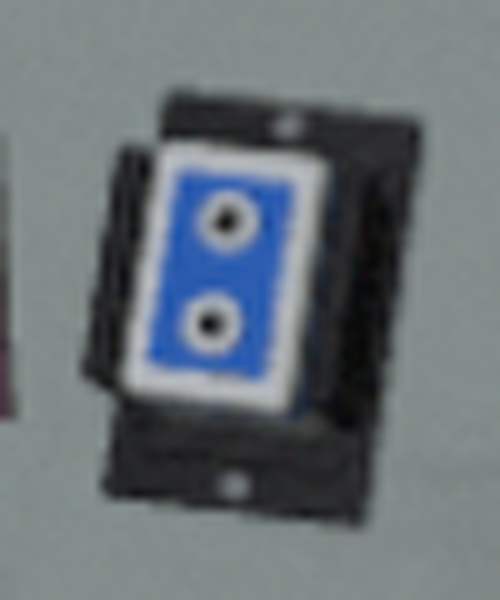

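View pics/tr.png

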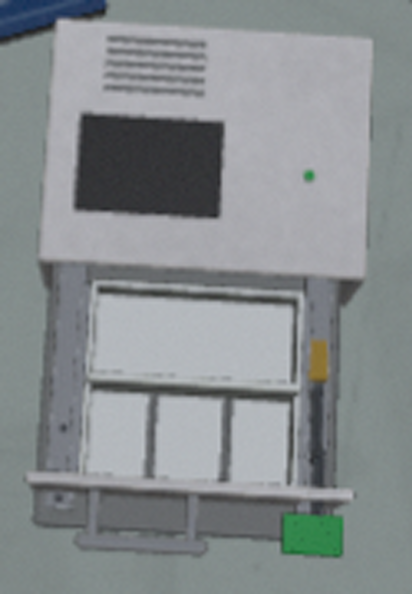

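View pics/sc.png

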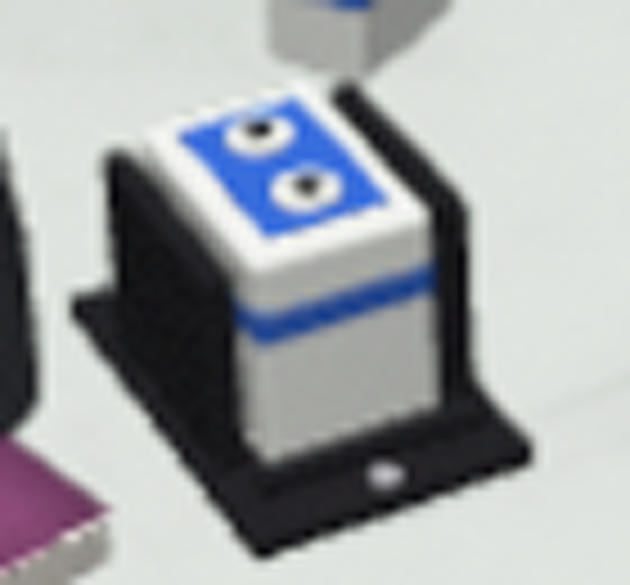

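View pics/sr.png

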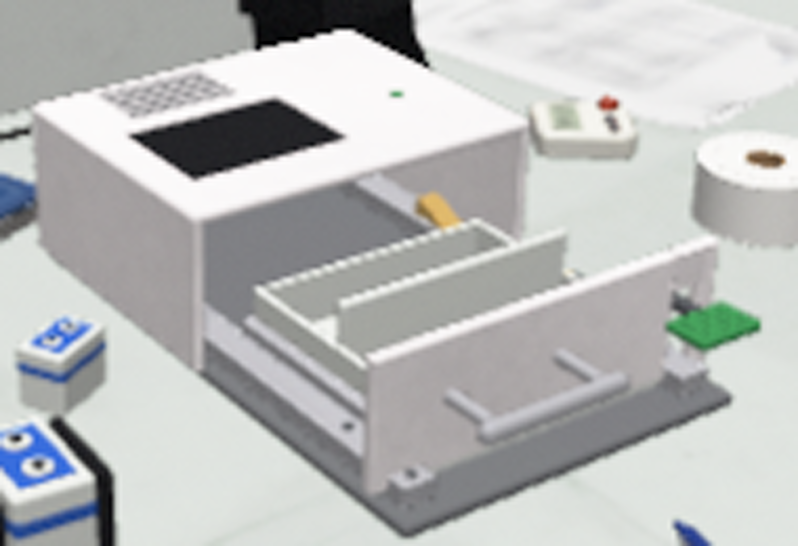

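```bash
cat > fit.py <<'E'
from h import *
from scipy.optimize import least_squares
S={n:snap(n) for n in('side','top')}
def fit(obs,x0,np_extra=0):
    # obs: (cam, px, fn(extra)->local)
    def model(p):
        c,s=np.cos(p[2]),np.sin(p[2]);out=[]
        for cam,px,L in obs:
            l=np.array([L[0]+(p[3] if L[3] else 0),L[1],L[2]])
            w=[p[0]+c*l[0]-s*l[1],p[1]+s*l[0]+c*l[1],l[2]]
            out.append(proj(S[cam],w)[0]-px)
        return np.array(out)
    off=[]
    r=least_squares(lambda p:model(p).ravel(),x0,loss='soft_l1',f_scale=1)
    return r.x,model(r.x)
def mk(cam,f,ox,oy,lst): return [(cam,np.array([a/f+ox,b/f+oy]),np.array([x/1e3,y/1e3,z/1e3,d])) for a,b,x,y,z,d in lst]
if __name__=='__main__':
    ot=mk('top',10,200,225,[(168,92,50,32,6,0),(422,118,50,-32,6,0),(365,525,-50,-32,6,0),(105,492,-50,32,6,0)])
    os_=mk('side',9,230,275,[(262,548,-50,32,6,0),(530,448,-50,-32,6,0),(72,300,50,32,6,0)])
    ct=mk('top',10,200,225,[(160,142,30,20,56,0),(328,158,30,-20,56,0),(288,412,-30,-20,56,0),(128,388,-30,20,56,0)])
    cs=mk('side',9,230,275,[(258,268,-30,20,56,0),(432,208,-30,-20,56,0),(150,130,30,20,56,0),(320,80,30,-20,56,0),(268,465,-30,20,6,0),(440,405,-30,-20,6,0)])
    for n,o in(('cr top',ot),('cr side',os_),('cart top',ct),('cart side',cs),('all',ot+os_+ct+cs)):
        p,e=fit(o,[.56,.29,0]);print(n,np.round(p,4),np.degrees(p[2]).round(2),np.abs(e).max().round(2),e.mean(0).round(2))
    rt=mk('top',3.3,275,135,[(58,22,180,112,98,0),(372,40,180,-112,98,0),(40,265,4,112,98,0),(363,278,4,-112,98,0),(28,485,0,110,86,1),(352,502,0,-110,86,1)])
    rs=mk('side',4.2,255,185,[(198,222,4,112,98,0),(525,130,4,-112,98,0),(35,112,180,112,98,0),(345,32,180,-112,98,0),(368,362,0,110,86,1),(716,242,0,-110,86,1),(370,490,0,110,12,1)])
    for n,o in(('top',rt),('side',rs),('all',rt+rs)):
        p,e=fit(o,[.64,.03,0,-.15]);print(n,np.round(p,4),np.degrees(p[2]).round(2),np.abs(e).max().round(2),e.mean(0).round(2))
        c,s=np.cos(p[2]),np.sin(p[2])
        f=lambda x,y:np.round([p[0]+c*x-s*y,p[1]+s*x+c*y],4)
        print(' bay',f(p[3]+.041,0),'pad',f(p[3]-.022,-.087))
    for q in('bay','pad','drawer_front','cartridge'):
        a=manip.mark_of(q,'side');b=manip.mark_of(q,'top')
        for x in a[:3]:
            for y in b[:3]:
                P,d=tri(S['side'],x['point'],S['top'],y['point'])
                if d<.015: print(q,P.round(4),d.round(4))
E
python3 fit.py
```

```text
cr top [ 0.5599  0.2895 -0.1077] -6.17 0.41 [ 0.   -0.01]
cr side [ 0.5568  0.2907 -0.1138] -6.52 1.68 [ 0.24 -0.06]
cart top [ 0.5598  0.2891 -0.1061] -6.08 0.76 [-0.03  0.  ]
cart side [ 0.5587  0.2897 -0.1338] -7.67 0.87 [ 0.   -0.08]
all [ 0.5592  0.2896 -0.115 ] -6.59 1.41 [-0.08 -0.13]
top [ 0.6292  0.0297 -0.0512 -0.1444] -2.94 1.35 [0.05 0.06]
 bay [0.5259 0.035 ] pad [ 0.4585 -0.0487]
side [ 0.6241  0.0343 -0.0435 -0.1369] -2.5 2.34 [ 0.11 -0.09]
 bay [0.5283 0.0384] pad [ 0.4616 -0.0457]
all [ 0.6287  0.0311 -0.0524 -0.1424] -3.0 2.23 [ 0.04 -0.41]
 bay [0.5274 0.0364] pad [ 0.4599 -0.0471]
bay [0.5232 0.0351 0.0196] 0.002
drawer_front [ 0.478  -0.0394  0.0789] 0.0018
cartridge [0.57   0.2873 0.0051] 0.0072
cartridge [0.4233 0.378  0.1301] 0.0135
cartridge [ 0.7067  0.2146 -0.1034] 0.0046
cartridge [0.5553 0.2689 0.0835] 0.0015
cartridge [ 6.770e-01  1.993e-01 -3.000e-04] 0.0057
cartridge [0.4331 0.4287 0.0034] 0.0104
```

```bash
cat > plan.py <<'E'
from h import *
import json
# pose: pos, yaw angle of tool y axis in world (tool straight down)
def rot(a): # tool y at angle a (deg), z down
    a=np.radians(a);y=np.array([np.cos(a),np.sin(a),0]);z=np.array([0,0,-1.]);return R.from_matrix(np.stack([np.cross(y,z),y,z],1))
def yaw(r):
    y=r.as_matrix()[:,1];return np.degrees(np.arctan2(y[1],y[0]))
def plan(p,r,wps):
    for P,a,n,h in wps:
        P=np.array(P,float);T=rot(a)
        d=r.inv().apply(P-p)*100;w=np.degrees((r.inv()*T).as_rotvec())
        print('rows',n,'step mm %.1f deg %.1f'%(np.linalg.norm(d)*10/n,np.linalg.norm(w)/n))
        print(json.dumps({"translation":[np.round(d*i/n,2).tolist() for i in range(1,n+1)],"angular":[np.round(w*i/n,1).tolist() for i in range(1,n+1)],"hand":[h]*n}))
        d=np.round(d,2);w=np.round(w,1);p=p+r.apply(d/100);r=r*R.from_rotvec(np.radians(w))
    print('end',p.round(4),yaw(r))
E
python3 - <<'E'
from plan import *
s=manip.sense();p=np.array(s['tcp_pos']);r=R.from_quat(s['tool_rot']);print(p,yaw(r),r.as_matrix()[:,2])
plan(p,r,[((.35,.484,.21),41,5,8.54),((.45,.39,.17),17,5,8.54),((.5595,.2895,.13),-6.3,5,8.54)])
E
```

```text
[0.26038234 0.56815488 0.23131518] 65.3738029550624 [ 4.36839580e-06  9.00534001e-06 -1.00000000e+00]
rows 5 step mm 25.0 deg 4.9
{"translation": [[-2.33, -0.78, 0.43], [-4.66, -1.57, 0.85], [-6.99, -2.35, 1.28], [-9.32, -3.13, 1.71], [-11.65, -3.92, 2.13]], "angular": [[0.0, -0.0, 4.9], [0.0, -0.0, 9.7], [0.0, -0.0, 14.6], [0.0, -0.0, 19.5], [0.0, -0.0, 24.4]], "hand": [8.54, 8.54, 8.54, 8.54, 8.54]}
rows 5 step mm 28.6 deg 4.8
{"translation": [[-2.73, 0.28, 0.8], [-5.46, 0.56, 1.6], [-8.19, 0.83, 2.4], [-10.92, 1.11, 3.2], [-13.66, 1.39, 4.0]], "angular": [[0.0, -0.0, 4.8], [0.0, -0.0, 9.6], [0.0, -0.0, 14.4], [0.0, -0.0, 19.2], [0.0, -0.0, 24.0]], "hand": [8.54, 8.54, 8.54, 8.54, 8.54]}
rows 5 step mm 30.8 deg 4.7
{"translation": [[-2.56, 1.51, 0.8], [-5.12, 3.02, 1.6], [-7.68, 4.52, 2.4], [-10.24, 6.03, 3.2], [-12.8, 7.54, 4.0]], "angular": [[0.0, -0.0, 4.7], [0.0, -0.0, 9.3], [0.0, -0.0, 14.0], [0.0, -0.0, 18.6], [0.0, -0.0, 23.3]], "hand": [8.54, 8.54, 8.54, 8.54, 8.54]}
end [0.5595 0.2895 0.13  ] -6.3261970459053165
```

>>> move_arm --translation '[[-2.33,-0.78,0.43],[-4.66,-1.57,0.85],[-6.99,-2.35,1.28],[-9.32,-3.13,1.71],[-11.65,-3.92,2.13]]' --angular '[[0,0,4.9],[0,0,9.7],[0,0,14.6],[0,0,19.5],[0,0,24.4]]' --hand '[8.54,8.54,8.54,8.54,8.54]'

```text
t: 2.02
tcp_pos: [0.3506, 0.4832, 0.2099]
tool_rot: [0.417, 0.909, 0.0, 0.0]
force: [1.1, -0.7, 0.6]
finger_gap: 1.0
```

>>> move_arm --translation '[[-2.73,0.28,0.8],[-5.46,0.56,1.6],[-8.19,0.83,2.4],[-10.92,1.11,3.2],[-13.66,1.39,4.0]]' --angular '[[0,0,4.8],[0,0,9.6],[0,0,14.4],[0,0,19.2],[0,0,24.0]]' --hand '[8.54,8.54,8.54,8.54,8.54]'

```text
t: 2.43
tcp_pos: [0.451, 0.3891, 0.1698]
tool_rot: [0.597, 0.803, 0.0, 0.0]
force: [0.9, 0.3, 0.3]
finger_gap: 0.999
```

>>> move_arm --translation '[[-2.56,1.51,0.8],[-5.12,3.02,1.6],[-7.68,4.52,2.4],[-10.24,6.03,3.2],[-12.8,7.54,4.0]]' --angular '[[0,0,4.7],[0,0,9.3],[0,0,14.0],[0,0,18.6],[0,0,23.3]]' --hand '[8.54,8.54,8.54,8.54,8.54]'

```text
t: 2.85
tcp_pos: [0.5606, 0.2885, 0.1297]
tool_rot: [0.746, 0.666, 0.0, 0.0]
force: [-0.7, 0.7, 0.6]
finger_gap: 1.001
```

>>> move_arm --translation '[[0,0,0],[0,0,0]]' --angular '[[0,0,0],[0,0,0]]' --hand '[8.54,8.54]'

```text
t: 3.02
tcp_pos: [0.5605, 0.2881, 0.1293]
tool_rot: [0.746, 0.666, -0.0, -0.0]
force: [-0.3, 0.4, 0.1]
finger_gap: 1.003
```

```bash
python3 - <<'E'
from plan import *
s=manip.sense();r=R.from_quat(s['tool_rot']);print(s['t'],s['tcp_pos'],yaw(r),r.as_matrix()[:,2],s['force'])
S=snap('side');c=S['pixels'][200:400,180:400,::-1];cv2.imwrite('pics/a1.png',cv2.resize(c,None,fx=3,fy=3))
E
```

```text
3.0167 [0.56052331 0.28813313 0.12933486] -6.472283645762431 [-8.55184412e-04 -3.83699921e-05 -9.99999634e-01] [-0.29242569  0.41478352  0.09046615]
```

View pics/a1.png

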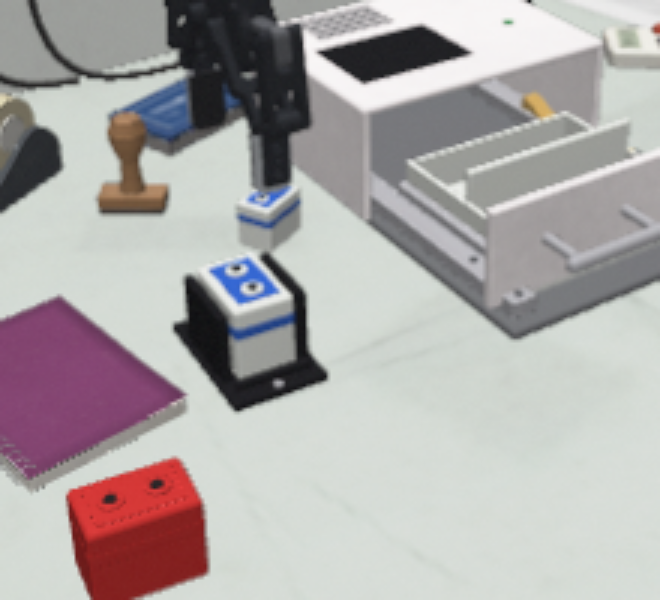

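The fingers hang at the cradle, and its cartridge sits at about (240,300) in the crop with the ends free. I'll descend and grip.

>>> move_arm --translation '[[0,0,2],[0,0,4],[0,0,6],[0,0,7.7],[0,0,9]]' --angular '[[0,0,0],[0,0,0],[0,0,0],[0,0,0],[0,0,0]]' --hand '[8.54,8.54,8.54,8.54,8.54]'

```text
t: 3.48
tcp_pos: [0.5577, 0.2907, 0.0391]
tool_rot: [0.744, 0.668, -0.001, -0.0]
force: [-0.1, -0.6, 0.2]
finger_gap: 1.004
```

>>> move_arm --translation '[[0,0,1],[0,0,1.7],[0,0,2.3],[0,0,2.3]]' --angular '[[0,0,0],[0,0,0],[0,0,0],[0,0,0]]' --hand '[8.54,8.54,8.54,8.54]'

```text
t: 3.82
tcp_pos: [0.559, 0.2897, 0.0163]
tool_rot: [0.745, 0.667, -0.001, -0.0]
force: [0.2, -0.4, 0.9]
finger_gap: 1.003
```

>>> move_arm --translation '[[0,0,0],[0,0,0],[0,0,0],[0,0,0],[0,0,0]]' --angular '[[0,0,0],[0,0,0],[0,0,0],[0,0,0],[0,0,0]]' --hand '[6.4,5.6,5.0,5.0,5.0]' --squeeze 30

```text
t: 4.23
tcp_pos: [0.5603, 0.2897, 0.018]
tool_rot: [0.745, 0.667, 0.001, 0.0]
force: [0.4, -0.3, 3.1]
finger_gap: 0.701
```

>>> move_arm --translation '[[0,0,0],[0,0,0],[0,0,0],[0,0,0],[0,0,0]]' --angular '[[0,0,0],[0,0,0],[0,0,0],[0,0,0],[0,0,0]]' --hand '[5.0,5.0,5.0,5.0,5.0]' --squeeze 30

```text
t: 4.65
tcp_pos: [0.5604, 0.2897, 0.0179]
tool_rot: [0.745, 0.667, 0.001, 0.0]
force: [0.3, -0.1, 5.9]
finger_gap: 0.699
```

```bash
python3 - <<'E'
from plan import *
s=manip.sense();r=R.from_quat(s['tool_rot']);print(s['t'],s['tcp_pos'],yaw(r),s['finger_gap'],s['force'])
S=snap('side');c=S['pixels'][200:400,180:400,::-1];cv2.imwrite('pics/a2.png',cv2.resize(c,None,fx=3,fy=3))
E
```

```text
4.65 [0.56035477 0.28974069 0.01794338] -6.330918898471648 0.6992745935298447 [ 0.27142568 -0.07055688  5.86922186]
```

View pics/a2.png

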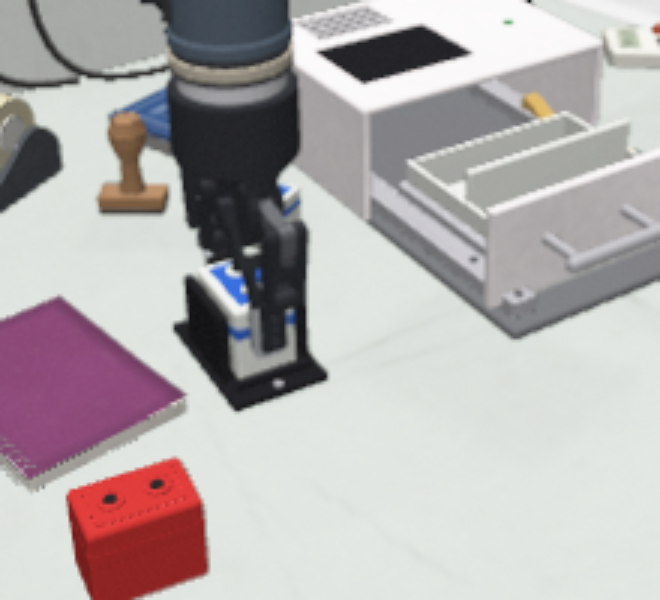

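```bash
python3 - <<'E'
from plan import *
s=manip.sense();p=np.array(s['tcp_pos']);r=R.from_quat(s['tool_rot'])
p[2]=.0165
plan(p,r,[((.5595,.2895,.0465),-6.3,4,5.0),((.5595,.2895,.1265),-6.3,5,5.0),((.45,.2,.085),-3,5,5.0),((.45,.2,.025),-3,5,5.0)])
E
```

```text
rows 4 step mm 7.5 deg 0.0
{"translation": [[-0.01, -0.02, -0.75], [-0.01, -0.04, -1.5], [-0.02, -0.06, -2.25], [-0.03, -0.08, -3.0]], "angular": [[0.0, -0.0, -0.0], [0.1, -0.0, -0.0], [0.1, -0.0, -0.0], [0.1, -0.0, -0.0]], "hand": [5.0, 5.0, 5.0, 5.0]}
rows 5 step mm 16.0 deg 0.0
{"translation": [[0.0, 0.0, -1.6], [0.0, 0.0, -3.2], [0.0, 0.0, -4.8], [0.01, 0.0, -6.4], [0.01, 0.0, -8.0]], "angular": [[0.0, -0.0, -0.0], [0.0, -0.0, -0.0], [0.0, -0.0, -0.0], [0.0, -0.0, -0.0], [0.0, -0.0, -0.0]], "hand": [5.0, 5.0, 5.0, 5.0, 5.0]}
rows 5 step mm 29.5 deg 0.7
{"translation": [[-2.02, -1.98, 0.83], [-4.04, -3.96, 1.66], [-6.07, -5.94, 2.48], [-8.09, -7.91, 3.31], [-10.11, -9.89, 4.14]], "angular": [[0.0, -0.0, -0.7], [0.0, -0.0, -1.3], [0.0, -0.0, -2.0], [0.0, -0.0, -2.7], [0.0, -0.0, -3.3]], "hand": [5.0, 5.0, 5.0, 5.0, 5.0]}
rows 5 step mm 12.0 deg 0.0
{"translation": [[-0.0, -0.0, 1.2], [-0.0, -0.0, 2.4], [-0.0, -0.0, 3.6], [-0.0, -0.0, 4.8], [-0.0, -0.0, 6.0]], "angular": [[0.0, -0.0, -0.0], [0.0, -0.0, -0.0], [0.0, -0.0, -0.0], [0.0, -0.0, -0.0], [0.0, -0.0, -0.0]], "hand": [5.0, 5.0, 5.0, 5.0, 5.0]}
end [0.45  0.2   0.025] -3.0302236007505647
```

>>> move_arm --translation '[[0,0,-0.4],[0,0,-1],[0,0,-2],[0,0,-3]]' --angular '[[0,0,0],[0,0,0],[0,0,0],[0,0,0]]' --hand '[5.0,5.0,5.0,5.0]'

```text
t: 5.03
tcp_pos: [0.5588, 0.2894, 0.0472]
tool_rot: [0.745, 0.667, -0.001, -0.0]
force: [0.7, 1.0, -1.4]
finger_gap: 0.701
```

>>> move_arm --translation '[[0,0,-1.5],[0,0,-3],[0,0,-5],[0,0,-6.5],[0,0,-8]]' --angular '[[0,0,0],[0,0,0],[0,0,0],[0,0,0],[0,0,0]]' --hand '[5.0,5.0,5.0,5.0,5.0]'

```text
t: 5.45
tcp_pos: [0.5595, 0.2896, 0.1289]
tool_rot: [0.745, 0.667, 0.0, 0.0]
force: [1.3, 0.8, -2.4]
finger_gap: 0.699
```

```bash
python3 - <<'E'
from plan import *
s=manip.sense();p=np.array(s['tcp_pos']);r=R.from_quat(s['tool_rot']);print(p,yaw(r),s['finger_gap'],s['force'])
S=snap('side');c=S['pixels'][150:400,180:400,::-1];cv2.imwrite('pics/a3.png',cv2.resize(c,None,fx=2.4,fy=2.4))
plan(p,r,[((.45,.2,.085),-3,5,5.0),((.45,.2,.025),-3,5,5.0)])
E
```

```text
[0.5595173  0.28958923 0.12889528] -6.322694768832082 0.6988757379786592 [ 1.26748805  0.83212497 -2.42618548]
rows 5 step mm 29.6 deg 0.7
{"translation": [[-2.02, -1.98, 0.88], [-4.04, -3.96, 1.75], [-6.07, -5.94, 2.63], [-8.09, -7.92, 3.5], [-10.11, -9.9, 4.38]], "angular": [[0.0, -0.0, -0.7], [0.0, -0.0, -1.3], [0.0, -0.0, -2.0], [0.0, -0.0, -2.7], [0.1, -0.0, -3.3]], "hand": [5.0, 5.0, 5.0, 5.0, 5.0]}
rows 5 step mm 12.0 deg 0.0
{"translation": [[-0.0, 0.0, 1.2], [-0.0, 0.0, 2.4], [-0.0, 0.0, 3.6], [-0.0, 0.0, 4.8], [-0.0, 0.0, 6.0]], "angular": [[-0.0, -0.0, -0.0], [-0.0, -0.0, -0.0], [-0.0, -0.0, -0.0], [-0.0, -0.0, -0.0], [-0.0, -0.0, -0.0]], "hand": [5.0, 5.0, 5.0, 5.0, 5.0]}
end [0.45  0.2   0.025] -3.022656761662075
```

View pics/a3.png

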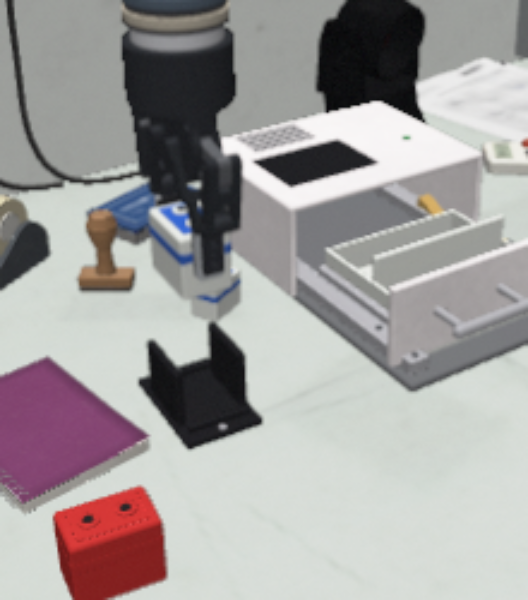

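The cartridge is held upright, clear of the empty cradle. I'll carry it to the free bench spot.

>>> move_arm --translation '[[-1.5,-1.5,0.5],[-3.8,-3.7,1.6],[-6.2,-6.1,2.6],[-8.6,-8.4,3.7],[-10.1,-9.9,4.4]]' --angular '[[0,0,-0.7],[0,0,-1.3],[0,0,-2.0],[0,0,-2.7],[0,0,-3.3]]' --hand '[5.0,5.0,5.0,5.0,5.0]'

```text
t: 5.92
tcp_pos: [0.4457, 0.1984, 0.0825]
tool_rot: [0.725, 0.688, -0.002, -0.001]
force: [-0.8, -0.9, -2.6]
finger_gap: 0.697
```

>>> move_arm --translation '[[0,0,1],[0,0,2.4],[0,0,3.8],[0,0,5],[0,0,5.8]]' --angular '[[0,0,0],[0,0,0],[0,0,0],[0,0,0],[0,0,0]]' --hand '[5.0,5.0,5.0,5.0,5.0]'

```text
t: 6.33
tcp_pos: [0.4506, 0.2003, 0.0242]
tool_rot: [0.726, 0.688, 0.0, 0.0]
force: [0.1, -0.4, -2.3]
finger_gap: 0.7
```

>>> move_arm --translation '[[0,0,0.3],[0,0,0.6],[0,0,0.8],[0,0,0.9],[0,0,0.9]]' --angular '[[0,0,0],[0,0,0],[0,0,0],[0,0,0],[0,0,0]]' --hand '[5.0,5.0,5.0,5.0,5.0]'

```text
t: 6.75
tcp_pos: [0.4502, 0.2002, 0.0163]
tool_rot: [0.726, 0.688, 0.0, 0.0]
force: [-0.3, 0.5, -1.3]
finger_gap: 0.701
```

>>> move_arm --translation '[[0,0,0.1],[0,0,0.2],[0,0,0.3],[0,0,0.3]]' --angular '[[0,0,0],[0,0,0],[0,0,0],[0,0,0]]' --hand '[5.0,5.0,5.0,5.0]'

```text
t: 7.08
tcp_pos: [0.45, 0.2, 0.013]
tool_rot: [0.726, 0.688, 0.0, 0.0]
force: [-0.5, 0.7, -2.4]
finger_gap: 0.7
```

>>> move_arm --translation '[[0,0,0.1],[0,0,0.2],[0,0,0.2]]' --angular '[[0,0,0],[0,0,0],[0,0,0]]' --hand '[5.0,5.0,5.0]'

```text
t: 7.33
tcp_pos: [0.4501, 0.2001, 0.0119]
tool_rot: [0.725, 0.688, 0.0, 0.0]
force: [-1.5, -0.3, 7.2]
finger_gap: 0.699
```

```bash
python3 - <<'E'
from plan import *
s=manip.sense();p=np.array(s['tcp_pos']);r=R.from_quat(s['tool_rot']);print(s['t'],p,yaw(r),s['finger_gap'],s['force'])
S=snap('side');c=S['pixels'][200:400,250:450,::-1];cv2.imwrite('pics/a4.png',cv2.resize(c,None,fx=3,fy=3))
E
```

```text
7.3333 [0.4500802  0.20007763 0.01191416] -3.0198294478699546 0.6987202206609049 [-1.51868317 -0.30335862  7.17272986]
```

View pics/a4.png

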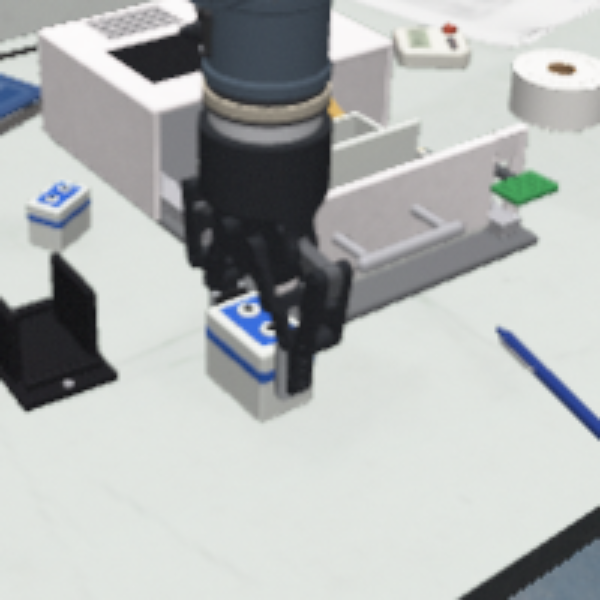

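It is standing on the bench (Fz +7 N). Now release, raise, turn 90° and regrip on the long sides.

>>> move_arm --translation '[[0,0,0],[0,0,0],[0,0,0],[0,0,0],[0,0,0]]' --angular '[[0,0,0],[0,0,0],[0,0,0],[0,0,0],[0,0,0]]' --hand '[6.5,7.5,8.54,8.54,8.54]'

```text
t: 7.8
tcp_pos: [0.45, 0.2001, 0.0109]
tool_rot: [0.726, 0.688, -0.0, -0.0]
force: [-0.3, 0.3, -0.2]
finger_gap: 0.997
```

>>> move_arm --translation '[[0,0,-1],[0,0,-3],[0,0,-5.5],[0,0,-7.5],[0,0,-9]]' --angular '[[0,0,0],[0,0,0],[0,0,0],[0,0,0],[0,0,0]]' --hand '[8.54,8.54,8.54,8.54,8.54]'

```text
t: 8.22
tcp_pos: [0.4504, 0.2002, 0.1032]
tool_rot: [0.726, 0.688, 0.001, 0.001]
force: [-0.5, 0.6, -0.6]
finger_gap: 1.0
```

>>> move_arm --translation '[[0,0,0],[0,0,0],[0,0,0],[0,0,0],[0,0,0]]' --angular '[[0,0,-6],[0,0,-12],[0,0,-18],[0,0,-24],[0,0,-30]]' --hand '[8.54,8.54,8.54,8.54,8.54]'

```text
t: 8.63
tcp_pos: [0.4499, 0.2001, 0.1018]
tool_rot: [0.52, 0.854, 0.0, 0.0]
force: [0.7, -0.4, -0.3]
finger_gap: 0.998
```

>>> move_arm --translation '[[0,0,0],[0,0,0],[0,0,0],[0,0,0],[0,0,0]]' --angular '[[0,0,-6],[0,0,-12],[0,0,-18],[0,0,-24],[0,0,-30]]' --hand '[8.54,8.54,8.54,8.54,8.54]'

```text
t: 9.05
tcp_pos: [0.4499, 0.2, 0.1016]
tool_rot: [0.282, 0.959, 0.0, 0.0]
force: [0.0, -0.7, 0.2]
finger_gap: 0.997
```

>>> move_arm --translation '[[0,0,0],[0,0,0],[0,0,0],[0,0,0],[0,0,0]]' --angular '[[0,0,-6],[0,0,-12],[0,0,-18],[0,0,-24],[0,0,-30]]' --hand '[8.54,8.54,8.54,8.54,8.54]'

```text
t: 9.47
tcp_pos: [0.4498, 0.2001, 0.1016]
tool_rot: [0.024, 1.0, 0.0, 0.0]
force: [-0.4, -0.1, 0.3]
finger_gap: 0.997
```

```bash
python3 - <<'E'
from plan import *
s=manip.sense();p=np.array(s['tcp_pos']);r=R.from_quat(s['tool_rot']);print(s['t'],p,yaw(r),s['finger_gap'],s['force'],s['q'])
S=snap('side');c=S['pixels'][200:400,250:450,::-1];cv2.imwrite('pics/a5.png',cv2.resize(c,None,fx=3,fy=3))
E
```

```text
9.4667 [0.44984702 0.20006086 0.10162521] 87.27236974551099 0.9969737464864709 [-0.36049043 -0.12267019  0.3388815 ] [ 1.91048842e-01  5.63617301e-01  1.87696971e+00 -7.64118445e-08
  7.00778406e-01 -1.33214129e+00]
```

View pics/a5.png

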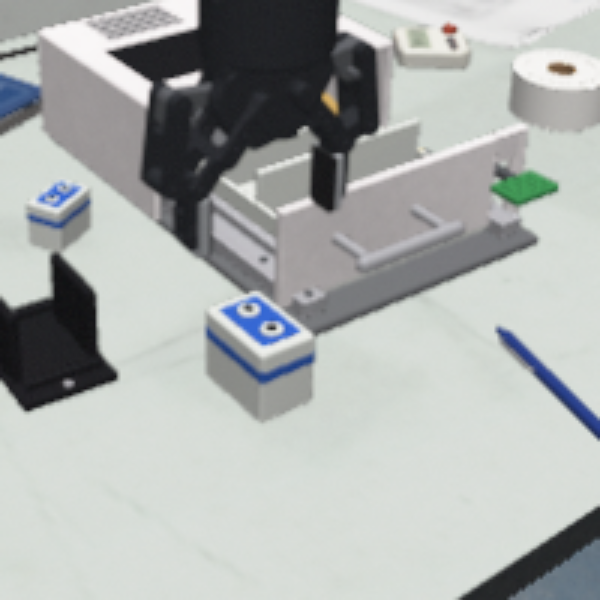

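The cartridge stands upright at about (258,355) in the crop, with the gripper squared over it. I'll descend and grip the long sides.

>>> move_arm --translation '[[0,0,2],[0,0,4],[0,0,6],[0,0,7.5],[0,0,8.4]]' --angular '[[0,0,0],[0,0,0],[0,0,0],[0,0,0],[0,0,0]]' --hand '[8.54,8.54,8.54,8.54,8.54]'

```text
t: 9.93
tcp_pos: [0.4493, 0.1999, 0.016]
tool_rot: [0.027, 1.0, -0.0, -0.001]
force: [-0.0, -0.1, -0.4]
finger_gap: 0.999
```

>>> move_arm --translation '[[0,0,0],[0,0,0],[0,0,0],[0,0,0],[0,0,0]]' --angular '[[0,0,0],[0,0,0],[0,0,0],[0,0,0],[0,0,0]]' --hand '[7.5,6,5,4,3.2]' --squeeze 30

```text
t: 10.35
tcp_pos: [0.4507, 0.2002, 0.0181]
tool_rot: [0.026, 1.0, 0.0, 0.001]
force: [-0.2, -0.4, 4.0]
finger_gap: 0.463
```

>>> move_arm --translation '[[0,0,0],[0,0,0],[0,0,0],[0,0,0],[0,0,0]]' --angular '[[0,0,0],[0,0,0],[0,0,0],[0,0,0],[0,0,0]]' --hand '[3.2,3.2,3.2,3.2,3.2]' --squeeze 30

```text
t: 10.77
tcp_pos: [0.4507, 0.2002, 0.0181]
tool_rot: [0.026, 1.0, 0.0, 0.001]
force: [-0.6, -0.8, 7.2]
finger_gap: 0.462
```

>>> move_arm --translation '[[0,0,-0.5],[0,0,-1.5],[0,0,-3],[0,0,-5],[0,0,-7]]' --angular '[[0,0,0],[0,0,0],[0,0,0],[0,0,0],[0,0,0]]' --hand '[3.2,3.2,3.2,3.2,3.2]'

```text
t: 11.18
tcp_pos: [0.4493, 0.1999, 0.0879]
tool_rot: [0.026, 1.0, -0.0, -0.001]
force: [0.8, 0.1, -0.7]
finger_gap: 0.462
```

>>> move_arm --translation '[[0,0,-1.5],[0,0,-3],[0,0,-5],[0,0,-6.5],[0,0,-7]]' --angular '[[0,0,0],[0,0,0],[0,0,0],[0,0,0],[0,0,0]]' --hand '[3.2,3.2,3.2,3.2,3.2]'

```text
t: 11.6
tcp_pos: [0.4508, 0.2003, 0.1596]
tool_rot: [0.026, 1.0, 0.0, 0.002]
force: [-0.2, 0.5, -1.6]
finger_gap: 0.464
```

```bash
python3 - <<'E'
from plan import *
s=manip.sense();p=np.array(s['tcp_pos']);r=R.from_quat(s['tool_rot']);print(s['t'],p,yaw(r),s['finger_gap'],s['force'])
S=snap('side');c=S['pixels'][130:400,250:450,::-1];cv2.imwrite('pics/a6.png',cv2.resize(c,None,fx=2.2,fy=2.2))
plan(p,r,[((.5265,.036,.15),87,5,3.2)])
E
```

```text
11.6 [0.45082664 0.20034113 0.15964158] 86.9813519904489 0.4637132529258224 [-0.22966007  0.54162658 -1.60636129]
rows 5 step mm 36.2 deg 0.0
{"translation": [[-1.68, -3.2, 0.2], [-3.37, -6.41, 0.39], [-5.05, -9.61, 0.59], [-6.73, -12.81, 0.79], [-8.42, -16.01, 0.98]], "angular": [[0.0, 0.0, -0.0], [0.0, 0.1, -0.0], [0.0, 0.1, -0.0], [0.0, 0.2, -0.0], [0.1, 0.2, -0.0]], "hand": [3.2, 3.2, 3.2, 3.2, 3.2]}
end [0.5265 0.036  0.15  ] 86.98111711679961
```

View pics/a6.png

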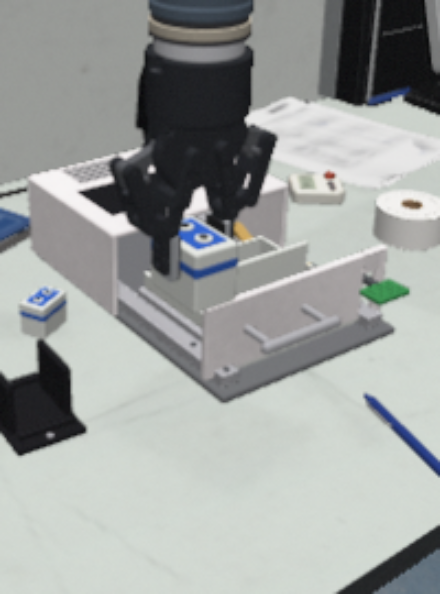

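Held upright. I'll move above the bay.

>>> move_arm --translation '[[-1.2,-2.4,0.1],[-3,-5.6,0.3],[-5,-9.6,0.6],[-7.2,-13.6,0.8],[-8.4,-16.0,1.0]]' --angular '[[0,0,0],[0,0,0],[0,0,0],[0,0,0],[0,0,0]]' --hand '[3.2,3.2,3.2,3.2,3.2]'

```text
t: 12.07
tcp_pos: [0.526, 0.0336, 0.1462]
tool_rot: [0.027, 1.0, -0.0, -0.0]
force: [1.1, 0.3, -0.9]
finger_gap: 0.462
```

>>> move_arm --translation '[[0,0,1],[0,0,2],[0,0,2.5],[0,0,2.5]]' --angular '[[0,0,0],[0,0,0],[0,0,0],[0,0,0]]' --hand '[3.2,3.2,3.2,3.2]'

```text
t: 12.4
tcp_pos: [0.5227, 0.037, 0.1199]
tool_rot: [0.026, 1.0, 0.0, -0.003]
force: [-0.2, -0.1, -2.0]
finger_gap: 0.463
```

```bash
python3 - <<'E'
from plan import *
s=manip.sense();p=np.array(s['tcp_pos']);r=R.from_quat(s['tool_rot']);print(s['t'],p,yaw(r),s['finger_gap'],s['force'])
S=snap('side');c=S['pixels'][150:320,270:450,::-1];cv2.imwrite('pics/a7.png',cv2.resize(c,None,fx=3.5,fy=3.5,interpolation=2))
S=snap('top');c=S['pixels'][190:310,270:400,::-1];cv2.imwrite('pics/a8.png',cv2.resize(c,None,fx=4,fy=4,interpolation=2))
E
```

```text
12.4 [0.5227013  0.0370362  0.11992291] 87.02488700872581 0.4632698601147947 [-0.24987807 -0.14393228 -2.04868256]
```

View pics/a7.png

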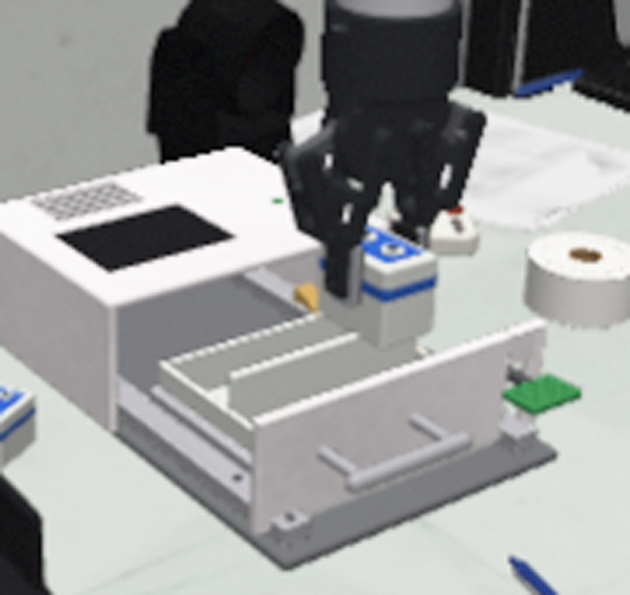

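View pics/a8.png

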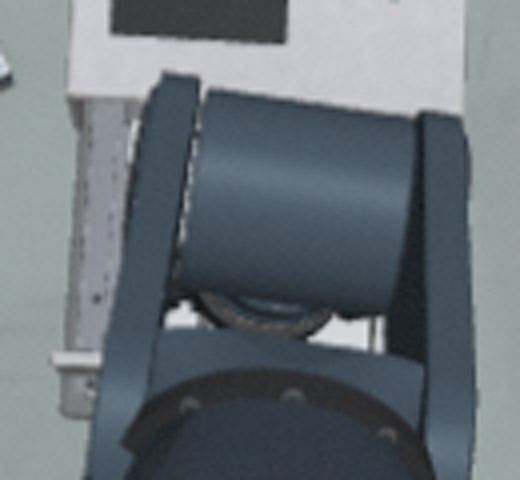

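>>> move_arm --translation '[[0,0,0]]' --angular '[[0,0,0]]' --hand '[3.2]'

```text
t: 12.58
tcp_pos: [0.525, 0.037, 0.1221]
tool_rot: [0.025, 1.0, 0.0, -0.0]
force: [0.4, -0.1, -0.6]
finger_gap: 0.463
```

```bash
python3 - <<'E'
from plan import *
s=manip.sense();p=np.array(s['tcp_pos']);r=R.from_quat(s['tool_rot']);print(s['t'],p,yaw(r),s['force'],r.as_matrix()[:,2])
S=snap('top')
im=cv2.imread('pics/top0.png');x,y,w,h=275,235,115,75;f=6.8
a=cv2.resize(im[y:y+h,x:x+w],None,fx=f,fy=f,interpolation=cv2.INTER_CUBIC);cv2.imwrite('pics/b1.png',a)
def draw(S,a,x,y,f,bx,by,yw,full=False):
    c,s_=np.cos(yw),np.sin(yw)
    W=lambda l:[bx+c*l[0]-s_*l[1],by+s_*l[0]+c*l[1],l[2]]
    segs=[]
    def rect(x0,x1,y0,y1,z,col):
        q=[(x0,y0),(x1,y0),(x1,y1),(x0,y1)]
        P=proj(S,np.array([W((u/1e3,v/1e3,z/1e3)) for u,v in q]))
        P=((P-[x,y]+.5)*f-.5);cv2.polylines(a,[np.round(P*16).astype(int)],True,col,1,cv2.LINE_AA,4)
    rect(-41,-33,-110,110,86,(0,0,255));rect(-33,33,24,30,26,(0,160,0));rect(-33,33,-30,-24,26,(0,160,0));rect(33,36,-72,72,70,(255,0,0));rect(-77,-49,-108,-66,56,(255,0,255))
draw(S,a,x,y,f,.5259,.035,-.0512);cv2.imwrite('pics/b2.png',a)
S=snap('side');im=cv2.imread('pics/side0.png');x,y,w,h=310,225,140,85;f=5.6
a=cv2.resize(im[y:y+h,x:x+w],None,fx=f,fy=f,interpolation=cv2.INTER_CUBIC)
draw(S,a,x,y,f,.5259,.035,-.0512);cv2.imwrite('pics/b3.png',a)
E
```

```text
12.5833 [0.5250316  0.03700074 0.12212225] 87.0839892665827 [ 0.41309641 -0.05042234 -0.58223292] [-1.69037649e-04  8.11004603e-05 -9.99999982e-01]
```

View pics/b1.png

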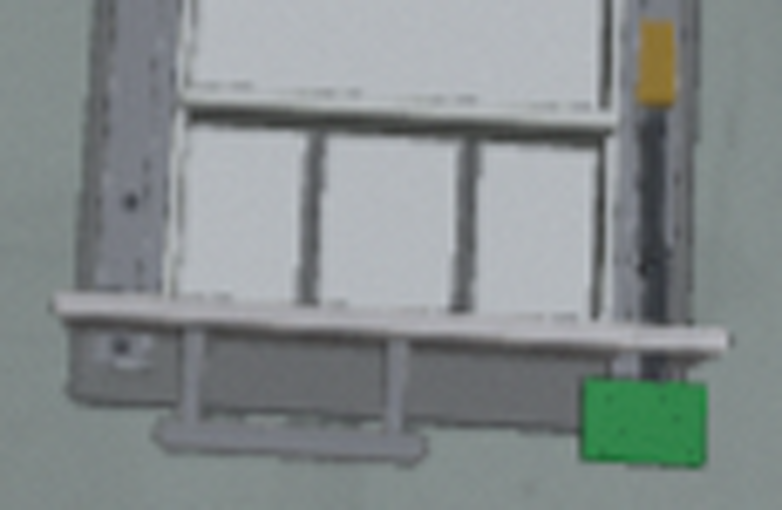

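View pics/b2.png

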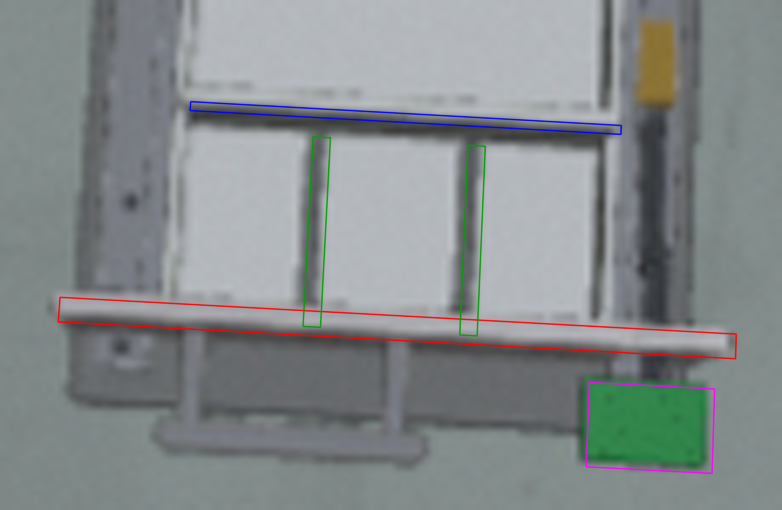

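View pics/b3.png

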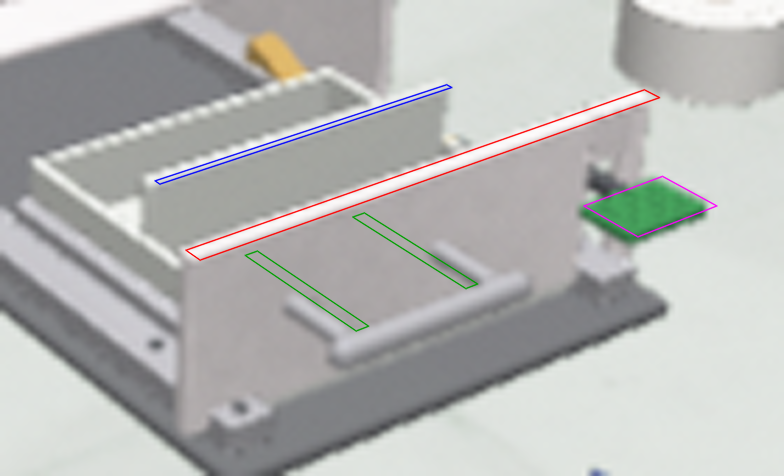

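```bash
cat > ov.py <<'E'
from plan import *
import sys
bx,by,yw=map(float,sys.argv[1:4])
def draw(S,a,x,y,f):
    c,s_=np.cos(yw),np.sin(yw)
    W=lambda l:[bx+c*l[0]-s_*l[1],by+s_*l[0]+c*l[1],l[2]]
    def rect(x0,x1,y0,y1,z,col):
        q=[(x0,y0),(x1,y0),(x1,y1),(x0,y1)]
        P=proj(S,np.array([W((u/1e3,v/1e3,z/1e3)) for u,v in q]))
        P=((P-[x,y]+.5)*f-.5);cv2.polylines(a,[np.round(P*16).astype(int)],True,col,1,cv2.LINE_AA,4)
    rect(-41,-33,-110,110,86,(0,0,255));rect(-33,33,24,30,26,(0,160,0));rect(-33,33,-30,-24,26,(0,160,0));rect(33,36,-62,62,70,(255,0,0));rect(-77,-49,-108,-66,56,(255,0,255))
o=[]
for n,x,y,w,h,f in(('top',275,235,115,75,6.8),('side',310,225,140,85,5.6)):
    S=snap(n);im=cv2.imread(f'pics/{n}0.png')
    a=cv2.resize(im[y:y+h,x:x+w],None,fx=f,fy=f,interpolation=cv2.INTER_CUBIC);draw(S,a,x,y,f);o.append(a[:,:782])
o=np.vstack(o);cv2.imwrite('pics/'+sys.argv[4],cv2.resize(o,None,fx=.6,fy=.6,interpolation=cv2.INTER_AREA))
E
python3 ov.py .527 .0372 -.0512 b4.png
```

```text
(no output)
```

View pics/b4.png

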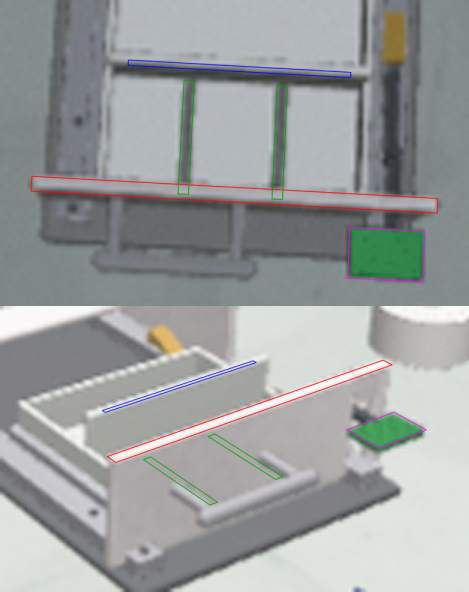

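>>> move_arm --translation '[[-0.1,0,0.4],[-0.1,0,0.8],[-0.1,0,1.1],[-0.1,0,1.1],[-0.1,0,1.1]]' --angular '[[0,0,0],[0,0,0],[0,0,0],[0,0,0],[0,0,0]]' --hand '[3.2,3.2,3.2,3.2,3.2]'

```text
t: 13.2
tcp_pos: [0.5261, 0.0358, 0.1106]
tool_rot: [0.026, 1.0, 0.0, -0.001]
force: [0.2, -0.3, -1.4]
finger_gap: 0.461
```

```bash
python3 - <<'E'
from plan import *
s=manip.sense();p=np.array(s['tcp_pos']);r=R.from_quat(s['tool_rot']);print(s['t'],p,yaw(r),s['force'])
S=snap('side');x,y,w,h=310,195,140,115;f=5.2
a=cv2.resize(S['pixels'][y:y+h,x:x+w,::-1],None,fx=f,fy=f,interpolation=cv2.INTER_CUBIC)
def box(c,yw,z0,z1,hx,hy,col):
    for z in(z0,z1):
        q=[c+R.from_euler('z',yw).apply([u*hx,v*hy,0])[:2] for u,v in((-1,1),(-1,-1),(1,-1),(1,1))]
        P=proj(S,np.array([[*k,z] for k in q]));P=((P-[x,y]+.5)*f-.5);cv2.polylines(a,[np.round(P*16).astype(int)],True,col,1,cv2.LINE_AA,4)
z=p[2]-.0181
box(p[:2],np.radians(yaw(r)-90),z,z+.05,.03,.02,(0,0,255))
box(np.array([.5265,.0375]),-.0512,.07,.086,.033,.072,(0,200,0))
cv2.imwrite('pics/c1.png',a)
E
```

```text
13.2 [0.52613287 0.03577931 0.11057745] 86.96665653528677 [ 0.17632865 -0.27225823 -1.42154159]
```

View pics/c1.png

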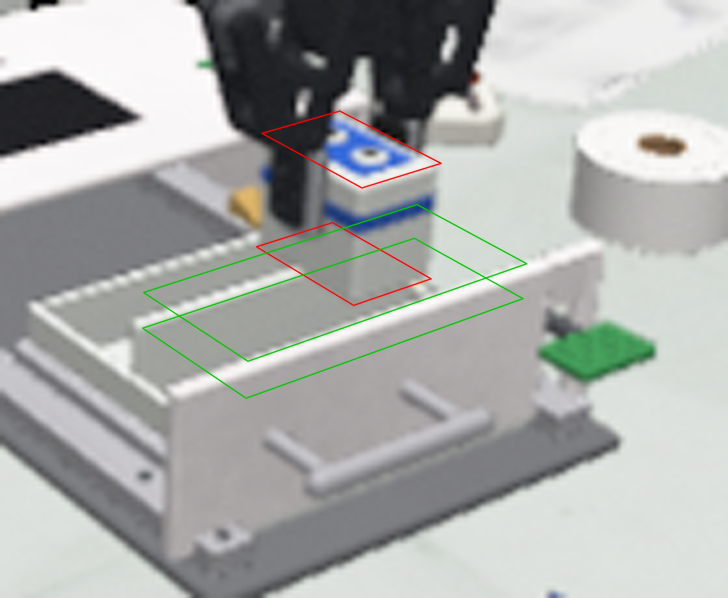

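The drawn boxes show the same ~1 px side-camera bias for both the cartridge and the drawer, so the two agree. I'll correct by 1 mm and lower with force checks.

>>> move_arm --translation '[[-0.1,0.1,0.5],[-0.1,0.1,1],[-0.1,0.1,1.5],[-0.1,0.1,2],[-0.1,0.1,2.4]]' --angular '[[0,0,0],[0,0,0],[0,0,0],[0,0,0],[0,0,0]]' --hand '[3.2,3.2,3.2,3.2,3.2]'

```text
t: 13.67
tcp_pos: [0.5272, 0.0368, 0.0862]
tool_rot: [0.026, 1.0, 0.0, -0.0]
force: [0.0, -0.2, -1.8]
finger_gap: 0.463
```

>>> move_arm --translation '[[0,0,0.6],[0,0,1.2],[0,0,1.8],[0,0,2.4],[0,0,2.8]]' --angular '[[0,0,0],[0,0,0],[0,0,0],[0,0,0],[0,0,0]]' --hand '[3.2,3.2,3.2,3.2,3.2]'

```text
t: 14.08
tcp_pos: [0.5272, 0.0368, 0.0581]
tool_rot: [0.026, 1.0, 0.0, -0.0]
force: [-0.5, 0.4, -2.0]
finger_gap: 0.462
```

```bash
python3 - <<'E'
from plan import *
s=manip.sense();p=np.array(s['tcp_pos']);r=R.from_quat(s['tool_rot']);print(s['t'],p,yaw(r),s['force'],s['ft_torque'])
S=snap('side');x,y,w,h=310,180,140,115;f=5.2
cv2.imwrite('pics/c2.png',cv2.resize(S['pixels'][y:y+h,x:x+w,::-1],None,fx=f,fy=f,interpolation=cv2.INTER_CUBIC))
E
```

```text
14.0833 [0.52717678 0.03678523 0.05810429] 86.97144345601338 [-0.51813032  0.38909449 -2.0048752 ] [-0.03616986 -0.07344717  0.00650493]
```

View pics/c2.png

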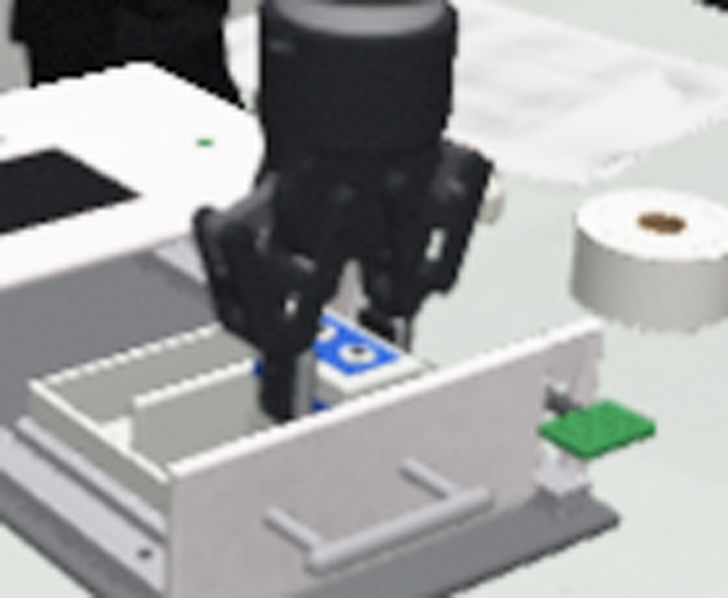

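It has entered the bay with no contact. I'll lower it onto the floor.

>>> move_arm --translation '[[0,0,0.5],[0,0,1],[0,0,1.5],[0,0,1.9],[0,0,2.0]]' --angular '[[0,0,0],[0,0,0],[0,0,0],[0,0,0],[0,0,0]]' --hand '[3.2,3.2,3.2,3.2,3.2]'

```text
t: 14.55
tcp_pos: [0.5271, 0.0368, 0.0383]
tool_rot: [0.026, 1.0, 0.0, -0.001]
force: [-0.0, -0.4, -2.1]
finger_gap: 0.466
```

>>> move_arm --translation '[[0,0,0.1],[0,0,0.2],[0,0,0.3],[0,0,0.4],[0,0,0.4]]' --angular '[[0,0,0],[0,0,0],[0,0,0],[0,0,0],[0,0,0]]' --hand '[3.2,3.2,3.2,3.2,3.2]'

```text
t: 14.97
tcp_pos: [0.5275, 0.0367, 0.035]
tool_rot: [0.026, 1.0, -0.0, 0.0]
force: [0.9, 0.3, -1.8]
finger_gap: 0.459
```

>>> move_arm --translation '[[0,0,0.1],[0,0,0.2],[0,0,0.2]]' --angular '[[0,0,0],[0,0,0],[0,0,0]]' --hand '[3.2,3.2,3.2]'

```text
t: 15.22
tcp_pos: [0.5282, 0.0367, 0.0341]
tool_rot: [0.026, 1.0, -0.0, 0.001]
force: [-0.0, 0.1, 5.9]
finger_gap: 0.465
```

```bash
python3 - <<'E'
from plan import *
s=manip.sense();p=np.array(s['tcp_pos']);r=R.from_quat(s['tool_rot']);print(s['t'],p,yaw(r),s['force'],s['ft_torque'])
S=snap('side');x,y,w,h=310,180,140,115;f=5.2
cv2.imwrite('pics/c3.png',cv2.resize(S['pixels'][y:y+h,x:x+w,::-1],None,fx=f,fy=f,interpolation=cv2.INTER_CUBIC))
E
```

```text
15.2167 [0.52821067 0.03668608 0.03406242] 86.97090111780177 [-0.04139839  0.12355034  5.85301553] [0.10652397 0.14978284 0.01302946]
```

View pics/c3.png

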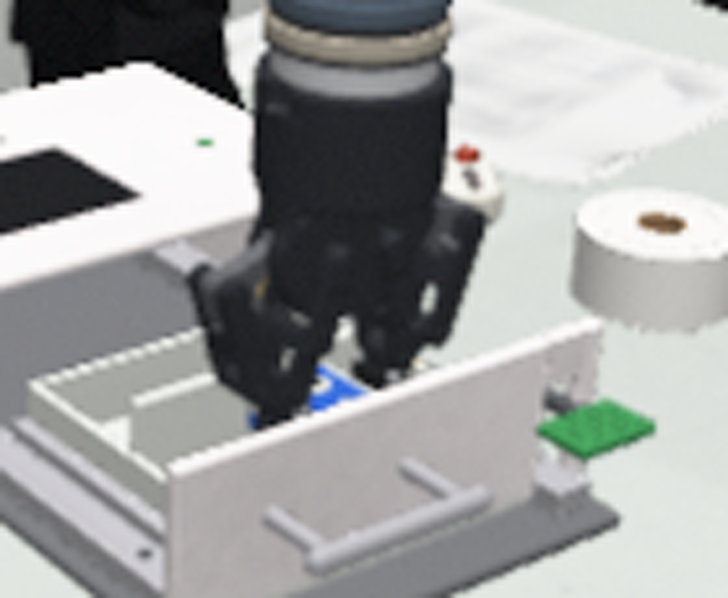

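Contact came exactly at the predicted height (0.0341, Fz +6 N). I'll open and withdraw straight up.

>>> move_arm --translation '[[0,0,0],[0,0,0],[0,0,0],[0,0,0],[0,0,0]]' --angular '[[0,0,0],[0,0,0],[0,0,0],[0,0,0],[0,0,0]]' --hand '[5,6,6.5,6.5,6.5]'

```text
t: 15.68
tcp_pos: [0.5274, 0.0367, 0.0329]
tool_rot: [0.026, 1.0, 0.0, -0.0]
force: [-0.8, -0.1, 0.1]
finger_gap: 0.759
```

>>> move_arm --translation '[[0,0,-0.8],[0,0,-2],[0,0,-4],[0,0,-6.5],[0,0,-9]]' --angular '[[0,0,0],[0,0,0],[0,0,0],[0,0,0],[0,0,0]]' --hand '[6.5,6.5,6.5,6.5,6.5]'

```text
t: 16.1
tcp_pos: [0.5269, 0.0368, 0.1239]
tool_rot: [0.026, 1.0, 0.0, -0.001]
force: [1.3, 0.0, -0.1]
finger_gap: 0.763
```

>>> move_arm --translation '[[1.5,-2,-1],[4,-4.5,-2],[7,-6.5,-2.5],[9.5,-8,-2.5],[11.5,-9,-2.5]]' --angular '[[0,0,0],[0,0,0],[0,0,0],[0,0,0],[0,0,0]]' --hand '[4,2,0,0,0]'

```text
t: 16.52
tcp_pos: [0.4058, -0.0477, 0.1489]
tool_rot: [0.027, 1.0, -0.0, 0.0]
force: [-0.5, -0.4, 0.4]
finger_gap: 0.047
```

>>> move_arm --translation '[[0,0,0],[0,0,0],[0,0,0]]' --angular '[[0,0,0],[0,0,0],[0,0,0]]' --hand '[0,0,0]'

```text
t: 16.77
tcp_pos: [0.4092, -0.0474, 0.1485]
tool_rot: [0.027, 1.0, -0.0, 0.001]
force: [1.1, -0.0, 0.3]
finger_gap: 0.002
```

```bash
python3 - <<'E'
from plan import *
s=manip.sense();p=np.array(s['tcp_pos']);r=R.from_quat(s['tool_rot']);print(s['t'],p,yaw(r),s['force'],s['finger_gap'])
S=snap('side');x,y,w,h=290,170,160,130;f=4.5
cv2.imwrite('pics/d1.png',cv2.resize(S['pixels'][y:y+h,x:x+w,::-1],None,fx=f,fy=f,interpolation=cv2.INTER_CUBIC))
S=snap('top');x,y,w,h=265,190,140,130;f=4.5
cv2.imwrite('pics/d2.png',cv2.resize(S['pixels'][y:y+h,x:x+w,::-1],None,fx=f,fy=f,interpolation=cv2.INTER_CUBIC))
E
```

```text
16.7667 [ 0.40923312 -0.04743594  0.14853943] 86.95156024603136 [ 1.12810311 -0.02710547  0.2731923 ] 0.00223967002286017
```

View pics/d1.png

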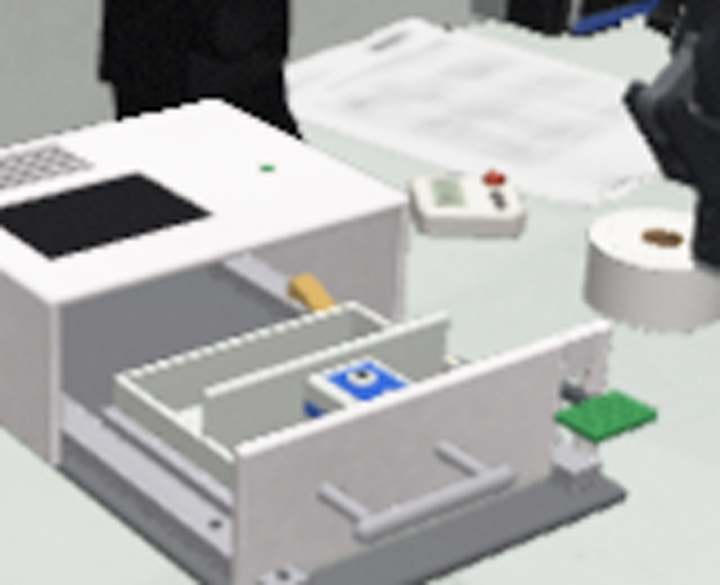

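View pics/d2.png

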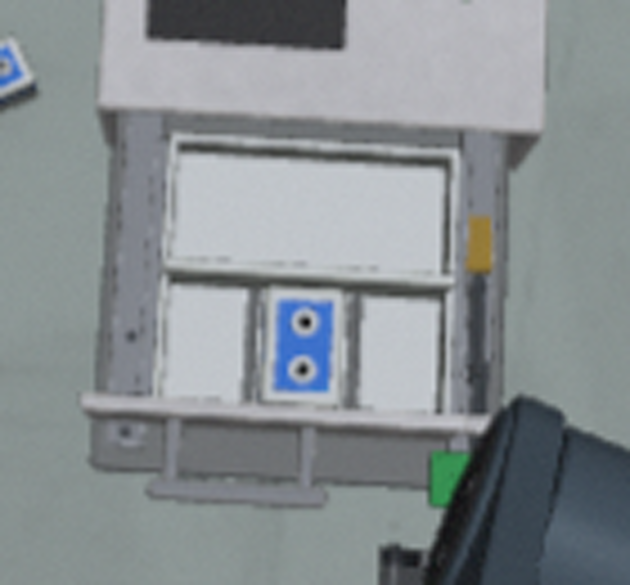

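The cartridge sits fully down in the bay, level and between the ribs (blue top at (303,345) in the top crop). Next is the pad, computed at (0.460, -0.047).

>>> move_arm --translation '[[-1.2,0.1,0.5],[-2.6,0.2,1.5],[-4,0.3,3],[-5.1,0.3,4.8],[-5.1,0.3,6.3]]' --angular '[[0,0,0],[0,0,0],[0,0,0],[0,0,0],[0,0,0]]' --hand '[0,0,0,0,0]'

```text
t: 17.28
tcp_pos: [0.4641, -0.0472, 0.0838]
tool_rot: [0.026, 1.0, -0.001, 0.003]
force: [-0.1, 0.1, -0.4]
finger_gap: -0.003
```

>>> move_arm --translation '[[0,0,0.8],[0,0,1.4],[0,0,1.8],[0,0,1.8],[0,0,1.8]]' --angular '[[0,0,0],[0,0,0],[0,0,0],[0,0,0],[0,0,0]]' --hand '[0,0,0,0,0]'

```text
t: 17.7
tcp_pos: [0.4591, -0.0467, 0.0672]
tool_rot: [0.026, 1.0, -0.0, 0.0]
force: [0.5, -0.2, -1.2]
finger_gap: 0.001
```

```bash
python3 - <<'E'
from plan import *
s=manip.sense();p=np.array(s['tcp_pos']);r=R.from_quat(s['tool_rot']);print(s['t'],p,yaw(r),s['force'],s['finger_gap'])
S=snap('side');x,y,w,h=340,170,130,120;f=5
cv2.imwrite('pics/d3.png',cv2.resize(S['pixels'][y:y+h,x:x+w,::-1],None,fx=f,fy=f,interpolation=cv2.INTER_CUBIC))
E
```

```text
17.7 [ 0.45905124 -0.04668632  0.06717586] 86.97836928742056 [ 0.50055964 -0.23616841 -1.1867725 ] 0.0007407459787133436
```

View pics/d3.png

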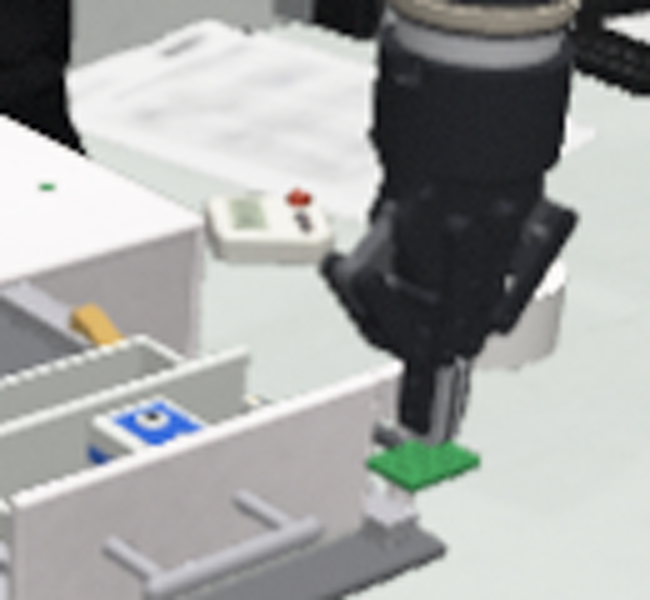

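The tips hang over the green pad. I'll press in small steps.

>>> move_arm --translation '[[0,0,0.5],[0,0,0.9],[0,0,1.2],[0,0,1.5],[0,0,1.7]]' --angular '[[0,0,0],[0,0,0],[0,0,0],[0,0,0],[0,0,0]]' --hand '[0,0,0,0,0]'

```text
t: 18.17
tcp_pos: [0.4585, -0.0468, 0.0499]
tool_rot: [0.026, 1.0, 0.0, -0.0]
force: [-2.6, -0.6, 4.8]
finger_gap: 0.002
```

>>> move_arm --translation '[[0,0,0.2],[0,0,0.4],[0,0,0.6],[0,0,0.6]]' --angular '[[0,0,0],[0,0,0],[0,0,0],[0,0,0]]' --hand '[0,0,0,0]'

```text
t: 18.5
tcp_pos: [0.459, -0.0468, 0.0441]
tool_rot: [0.026, 1.0, -0.0, 0.0]
force: [-0.6, -0.3, 7.4]
finger_gap: -0.0
```

```bash
python3 - <<'E'
from plan import *
s=manip.sense();p=np.array(s['tcp_pos']);r=R.from_quat(s['tool_rot']);print(s['t'],p,yaw(r),s['force'],s['finger_gap'])
S=snap('side');x,y,w,h=340,170,130,120;f=5
cv2.imwrite('pics/d4.png',cv2.resize(S['pixels'][y:y+h,x:x+w,::-1],None,fx=f,fy=f,interpolation=cv2.INTER_CUBIC))
E
```

```text
18.5 [ 0.45901138 -0.04682578  0.04408338] 86.96979050248156 [-0.56655278 -0.2619978   7.40590505] -0.00025263752193680573
```

View pics/d4.png

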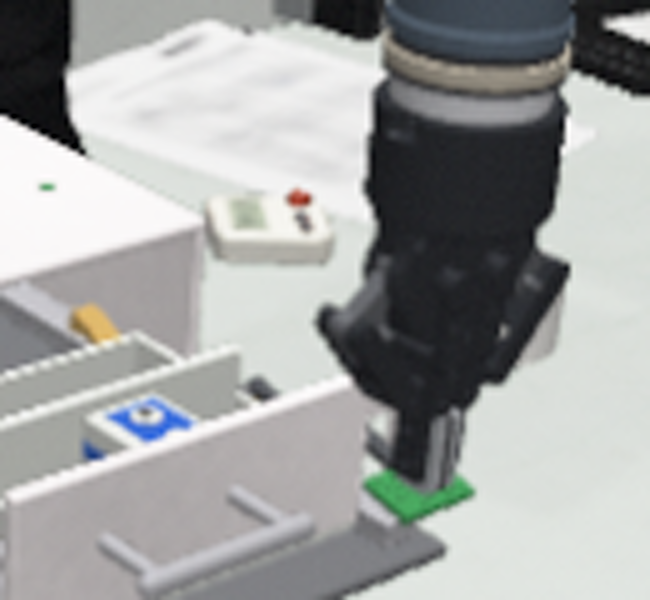

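>>> move_arm --translation '[[0,0,0.1],[-0.2,0,0.15],[-0.5,0,0.15],[-0.8,0,0.15],[-1.1,0,0.15]]' --angular '[[0,0,0],[0,0,0],[0,0,0],[0,0,0],[0,0,0]]' --hand '[0,0,0,0,0]'

```text
t: 18.97
tcp_pos: [0.4702, -0.0475, 0.043]
tool_rot: [0.026, 1.0, -0.0, 0.0]
force: [-1.6, 0.2, 7.6]
finger_gap: 0.001
```

```bash
python3 - <<'E'
from plan import *
s=manip.sense();p=np.array(s['tcp_pos']);r=R.from_quat(s['tool_rot']);print(s['t'],p,yaw(r),s['force'],s['finger_gap'])
S=snap('side');x,y,w,h=340,170,130,120;f=5
cv2.imwrite('pics/d5.png',cv2.resize(S['pixels'][y:y+h,x:x+w,::-1],None,fx=f,fy=f,interpolation=cv2.INTER_CUBIC))
E
```

```text
18.9667 [ 0.47018419 -0.0474645   0.04296372] 86.97091959249929 [-1.61977485  0.15249364  7.55325748] 0.0007452335714188994
```

View pics/d5.png

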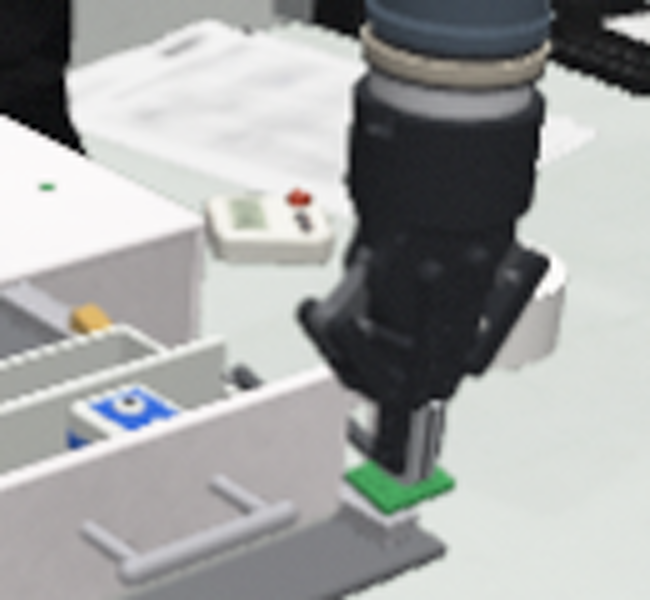

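The drawer is already moving in with the lever held down. I'll continue.

>>> move_arm --translation '[[-0.5,0,0],[-1.2,0,0],[-2,0,0],[-2.8,0,0],[-3.6,0,0]]' --angular '[[0,0,0],[0,0,0],[0,0,0],[0,0,0],[0,0,0]]' --hand '[0,0,0,0,0]'

```text
t: 19.43
tcp_pos: [0.5063, -0.0494, 0.043]
tool_rot: [0.026, 1.0, -0.0, 0.0]
force: [-2.3, 0.5, 7.3]
finger_gap: -0.003
```

>>> move_arm --translation '[[-0.8,0,0],[-1.6,0,0],[-2.4,0,0],[-3.2,0,0],[-4,0,0]]' --angular '[[0,0,0],[0,0,0],[0,0,0],[0,0,0],[0,0,0]]' --hand '[0,0,0,0,0]'

```text
t: 19.85
tcp_pos: [0.5464, -0.0516, 0.0432]
tool_rot: [0.026, 1.0, -0.0, 0.0]
force: [-1.8, -0.7, 7.3]
finger_gap: 0.002
```

```bash
python3 - <<'E'
from plan import *
s=manip.sense();p=np.array(s['tcp_pos']);r=R.from_quat(s['tool_rot']);print(s['t'],p,yaw(r),s['force'],s['finger_gap'])
S=snap('side');x,y,w,h=320,150,130,120;f=5
cv2.imwrite('pics/d6.png',cv2.resize(S['pixels'][y:y+h,x:x+w,::-1],None,fx=f,fy=f,interpolation=cv2.INTER_CUBIC))
E
```

```text
19.85 [ 0.546404   -0.05157544  0.04317501] 86.97822673838974 [-1.78713048 -0.68756094  7.33663597] 0.0024386261145169542
```

View pics/d6.png

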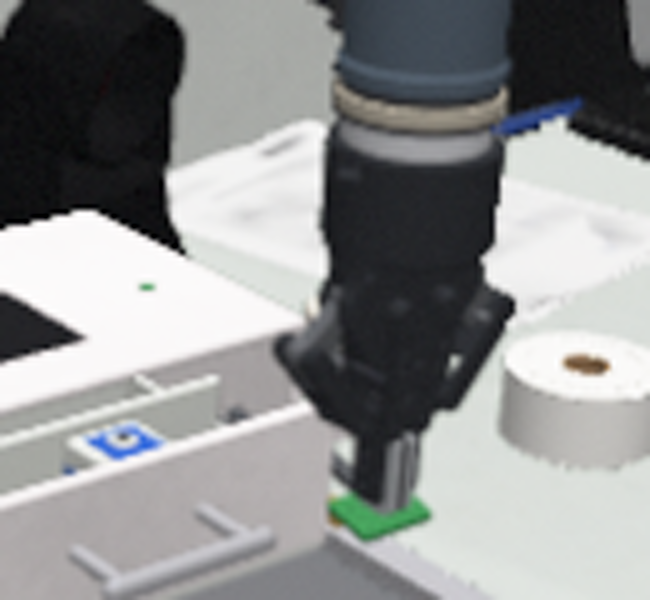

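>>> move_arm --translation '[[-0.8,0,0],[-1.6,0,0],[-2.4,0,0],[-3.2,0,0],[-4,0,0]]' --angular '[[0,0,0],[0,0,0],[0,0,0],[0,0,0],[0,0,0]]' --hand '[0,0,0,0,0]'

```text
t: 20.32
tcp_pos: [0.5864, -0.0538, 0.0433]
tool_rot: [0.026, 1.0, -0.0, 0.0]
force: [-1.9, -1.1, 7.4]
finger_gap: -0.001
```

>>> move_arm --translation '[[-0.4,0,0],[-0.8,0,0],[-1.2,0,0],[-1.6,0,0],[-2,0,0]]' --angular '[[0,0,0],[0,0,0],[0,0,0],[0,0,0],[0,0,0]]' --hand '[0,0,0,0,0]'

```text
t: 20.73
tcp_pos: [0.5949, -0.0535, 0.0418]
tool_rot: [0.025, 1.0, 0.001, -0.013]
force: [-23.5, -4.8, 21.0]
finger_gap: 0.002
```

```bash
python3 - <<'E'
from plan import *
s=manip.sense();p=np.array(s['tcp_pos']);r=R.from_quat(s['tool_rot']);print(s['t'],p,yaw(r),s['force'],s['finger_gap'])
S=snap('side');x,y,w,h=320,150,130,120;f=5
cv2.imwrite('pics/d7.png',cv2.resize(S['pixels'][y:y+h,x:x+w,::-1],None,fx=f,fy=f,interpolation=cv2.INTER_CUBIC))
E
```

```text
20.7333 [ 0.59492423 -0.05352001  0.0418308 ] 87.13020375736691 [-23.54450961  -4.77709533  20.95112336] 0.001528492934603092
```

View pics/d7.png

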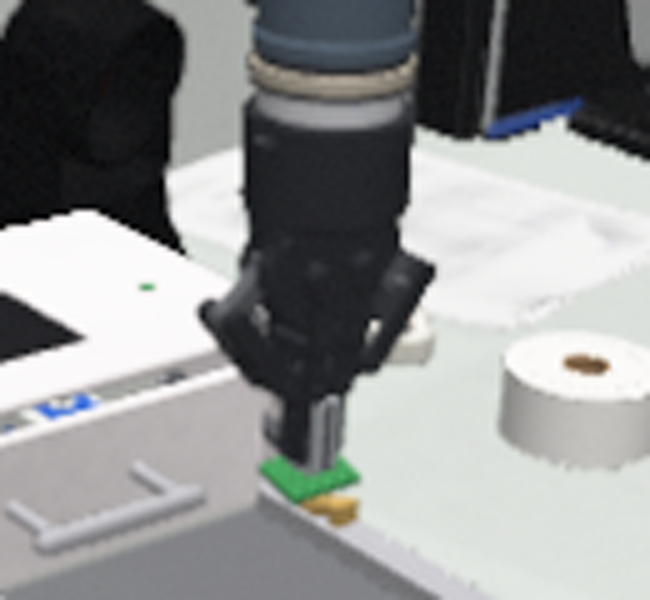

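```bash
cat > od.py <<'E'
from plan import *
import sys
def ovd(fn,ds=(0,.01,.02),x=290,y=160,w=150,h=110,f=5,st=0.139):
    S=snap('side');a=cv2.resize(S['pixels'][y:y+h,x:x+w,::-1],None,fx=f,fy=f,interpolation=cv2.INTER_CUBIC)
    for d,col in zip(ds,((0,0,255),(0,180,0),(255,0,0))):
        yw=-.0512;sh=st-d
        b=np.array([.527,.037])+sh*np.array([np.cos(yw),np.sin(yw)])
        q=[(-41,110),(-41,-110),(-33,-110),(-33,110)]
        P=np.array([[*(b+R.from_euler('z',yw).apply([u/1e3,v/1e3,0])[:2]),.086] for u,v in q])
        P=proj(S,P)+[-1.2,1.2];P=((P-[x,y]+.5)*f-.5);cv2.polylines(a,[np.round(P*16).astype(int)],True,col,1,cv2.LINE_AA,4)
    cv2.imwrite('pics/'+fn,a)
if __name__=='__main__':
    ovd(sys.argv[1]); s=manip.sense();print(s['t'],s['tcp_pos'],s['force'],s['ft_torque'],R.from_quat(s['tool_rot']).as_matrix()[:,2])
E
python3 od.py e1.png
```

```text
20.8333 [ 0.59483779 -0.05359161  0.04196629] [-19.63445808  -4.88389363  17.06304679] [-0.65346568  3.19401972 -0.01274255] [-0.02473908  0.00268089 -0.99969035]
```

View pics/e1.png

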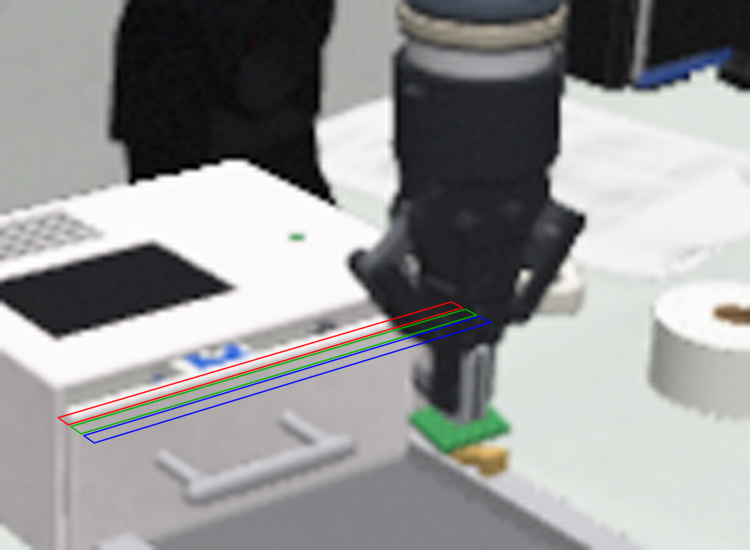

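The force rose to −23 N in x with the drawer within a few mm of home, judging by the overlay (0–10 mm) and the no-slip travel of 136 mm, so this should be the end stop. I'll let go straight up and check.

>>> move_arm --translation '[[0,0,-0.4],[0,0,-0.8],[0,0,-1.2],[0,0,-1.8],[0,0,-2.5]]' --angular '[[0,0,0],[0,0,0],[0,0,0],[0,0,0],[0,0,0]]' --hand '[0,0,0,0,0]'

```text
t: 21.25
tcp_pos: [0.6059, -0.0545, 0.0674]
tool_rot: [0.027, 1.0, 0.0, 0.0]
force: [0.3, 0.3, -0.1]
finger_gap: 0.004
```

```bash
python3 od.py e2.png
```

```text
21.3 [ 0.6072502  -0.05479725  0.06901815] [ 0.80554277 -0.42433114  1.11304946] [-0.00954086 -0.02485938  0.03528145] [ 3.45633402e-03 -7.38847011e-04 -9.99993754e-01]
```

View pics/e2.png

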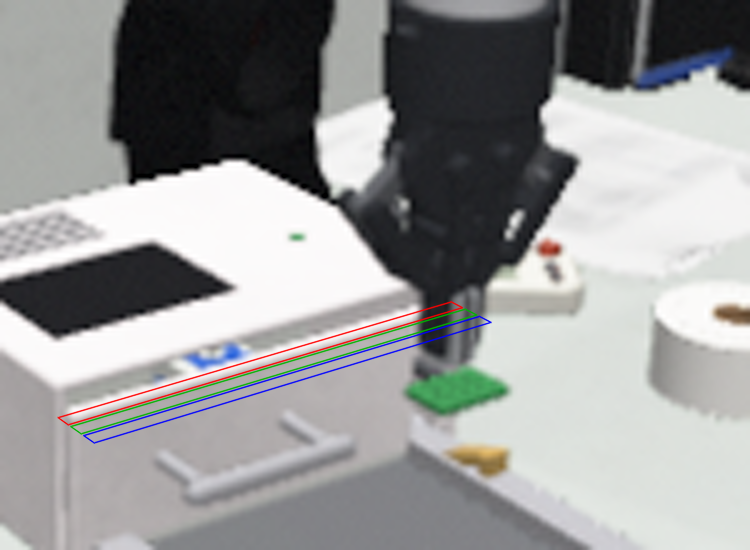

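Let go: the lever looks up. As a check I'll push on the drawer front above the pad, with the lever free.

>>> move_arm --translation '[[0,0,-0.3],[-0.2,0,-0.3],[-0.4,0,-0.3],[-0.6,0,-0.3],[-0.6,0,-0.3]]' --angular '[[0,0,0],[0,0,0],[0,0,0],[0,0,0],[0,0,0]]' --hand '[0,0,0,0,0]'

```text
t: 21.72
tcp_pos: [0.611, -0.0547, 0.07]
tool_rot: [0.026, 1.0, 0.0, -0.001]
force: [-1.9, -0.8, 2.0]
finger_gap: -0.0
```

```bash
python3 od.py e3.png
```

```text
21.7667 [ 0.61104373 -0.05469748  0.07005706] [-2.28908551  0.28936444  0.98423731] [-0.0321255   0.39605783  0.0083251 ] [-2.07857701e-03  3.49772021e-04 -9.99997779e-01]
```

View pics/e3.png

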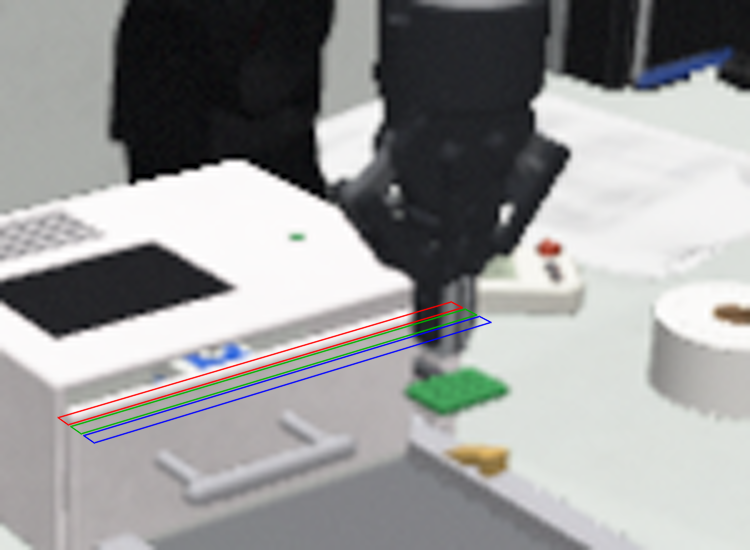

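>>> move_arm --translation '[[-0.2,0,0],[-0.4,0,0],[-0.6,0,0],[-0.7,0,0],[-0.7,0,0]]' --angular '[[0,0,0],[0,0,0],[0,0,0],[0,0,0],[0,0,0]]' --hand '[0,0,0,0,0]'

```text
t: 22.18
tcp_pos: [0.611, -0.0546, 0.0701]
tool_rot: [0.026, 1.0, 0.001, -0.009]
force: [-15.6, -2.5, 11.3]
finger_gap: 0.001
```

```bash
python3 od.py e4.png
```

```text
22.2333 [ 0.61104683 -0.0545907   0.07004304] [-15.08051717  -0.95999597  11.42441069] [-0.39282987  2.30290277 -0.02847284] [-0.01723123  0.00172932 -0.99985004]
```

The front does not move under 15 N, so it is at its stop. I'll back off and look.

>>> move_arm --translation '[[0.4,0,0],[1,0,-0.5],[1.5,0,-2.5],[2,0,-5],[2.5,0,-8]]' --angular '[[0,0,0],[0,0,0],[0,0,0],[0,0,0],[0,0,0]]' --hand '[0,0,0,0,0]'

```text
t: 22.65
tcp_pos: [0.5934, -0.0537, 0.1502]
tool_rot: [0.027, 1.0, 0.0, -0.001]
force: [0.0, 0.2, 1.0]
finger_gap: 0.004
```

>>> move_arm --translation '[[4,0,-2],[8,0,-4],[12,0,-6],[16,0,-6],[19,0,-6]]' --angular '[[0,0,0],[0,0,0],[0,0,0],[0,0,0],[0,0,0]]' --hand '[0,0,0,0,0]'

```text
t: 23.07
tcp_pos: [0.4037, -0.0439, 0.2121]
tool_rot: [0.026, 1.0, -0.001, 0.003]
force: [-1.0, -0.8, 0.2]
finger_gap: 0.001
```

>>> move_arm --translation '[[0,-4,0],[0,-8,0],[0,-12,0],[0,-14,0],[0,-14,0]]' --angular '[[0,0,0],[0,0,0],[0,0,0],[0,0,0],[0,0,0]]' --hand '[0,0,0,0,0]'

```text
t: 23.48
tcp_pos: [0.3988, -0.1891, 0.2115]
tool_rot: [0.029, 1.0, -0.003, 0.003]
force: [0.8, 0.1, 0.0]
finger_gap: -0.002
```

```bash
python3 - <<'E'
from plan import *
s=manip.sense();print(s['t'],s['tcp_pos'],s['force'],s['qd'].max())
yw=-.0512
for n,x,y,w,h,f in(('side',290,160,150,110,5),('top',270,130,140,140,4.2)):
    S=snap(n,n+'9.png');a=cv2.resize(S['pixels'][y:y+h,x:x+w,::-1],None,fx=f,fy=f,interpolation=cv2.INTER_CUBIC)
    cv2.imwrite('pics/f_%s.png'%n,a.copy())
    for d,col in((0,(0,0,255)),(.01,(255,0,0))):
        b=np.array([.527,.037])+(.139-d)*np.array([np.cos(yw),np.sin(yw)])
        for q,z in(([(-41,110),(-41,-110),(-33,-110),(-33,110)],.086),([(-77,-66),(-77,-108),(-49,-108),(-49,-66)],.056)):
            P=np.array([[*(b+R.from_euler('z',yw).apply([u/1e3,v/1e3,0])[:2]),z] for u,v in q])
            P=proj(S,P)+([-1.2,1.2] if n=='side' else [0,0]);P=((P-[x,y]+.5)*f-.5);cv2.polylines(a,[np.round(P*16).astype(int)],True,col,1,cv2.LINE_AA,4)
    cv2.imwrite('pics/g_%s.png'%n,a)
    for q in('pad','drawer_front'):
        m=manip.mark_of(q,n);print(q,n,[(np.round(k['point'],1),round(k['score'],2)) for k in m[:2]], proj(S,[[.4597+.1388,-.0469-.0071,.056]])[0])
E
```

```text
23.4833 [ 0.39876851 -0.1891359   0.21151652] [0.84908232 0.09276309 0.04478413] 0.06416964692431458
pad side [(array([382.3, 236.7]), 0.48)] [381.18438563 237.05861248]
drawer_front side [(array([373.1, 227.7]), 0.58)] [381.18438563 237.05861248]
pad top [(array([371.6, 234. ]), 0.47)] [371.37445558 236.69284913]
drawer_front top [(array([372.1, 227.2]), 0.59)] [371.37445558 236.69284913]
```

View pics/g_side.png

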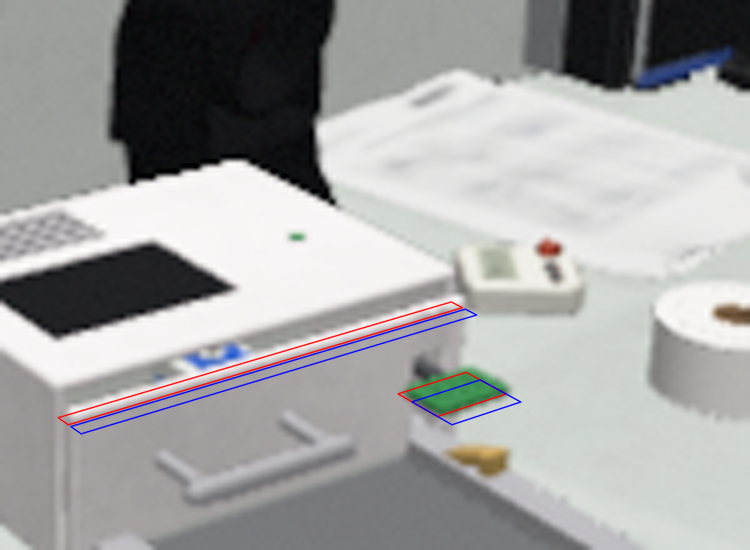

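View pics/g_top.png

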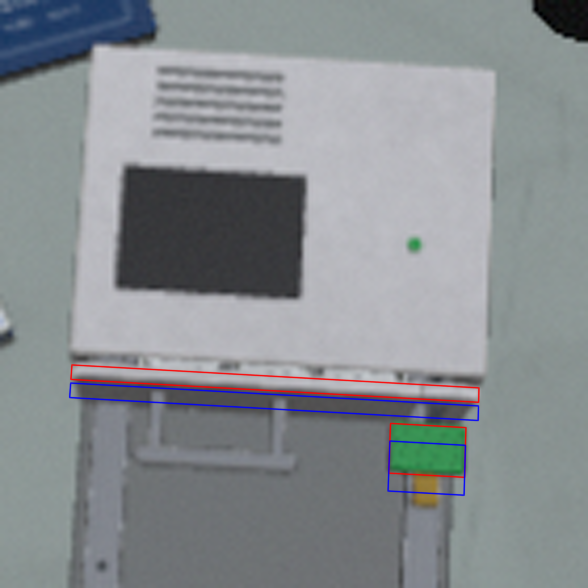

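View pics/f_side.png

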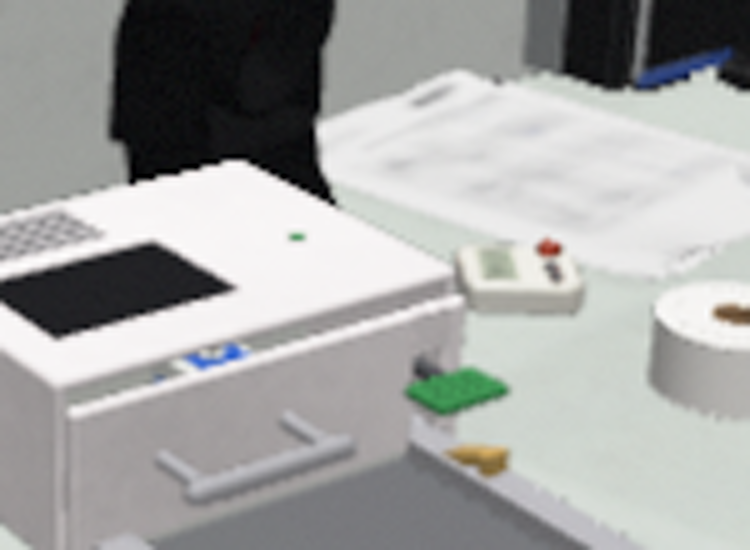

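>>> move_arm --translation '[[0,0,0],[0,0,0],[0,0,0]]' --angular '[[0,0,0],[0,0,0],[0,0,0]]' --hand '[0,0,0]'

```text
t: 24.03
tcp_pos: [0.3968, -0.183, 0.2105]
tool_rot: [0.026, 1.0, 0.0, 0.0]
force: [-0.4, -0.5, -0.3]
finger_gap: -0.0
```

```bash
python3 - <<'E'
from station import manip
print(manip.sign_off())
E
```

```text
the job is handed in; nothing more can be done
None
```

The cartridge is in the front bay, the drawer looks fully home and latched, and the job was handed in at about t = 24 s with the robot touching nothing.

- **Cartridge:** I took it out of the cradle by its short ends, set it on the bench and regripped it on its long sides. I then lowered it into the bay. It touched the floor at the predicted height (TCP 0.0341 m), and pictures after release showed it standing level between the ribs.
- **Drawer:** I pressed the lever about 13 mm (7.5 N), kept it down all the way in, and let go straight up. The last of that push peaked at 23 N sideways at the wrist.
- **Last checks:** With the lever free, a 15 N push on the front moved nothing. In the final pictures the drawer is at 0 to within about 2 mm in the top view, and the pad is back at rest height.
- **Bystanders:** The arm passed nowhere near the label roll, stamp or timer. I did not measure them again at the end.
- **Disagreed:** The side camera was off by 1–2 pixels against the top view throughout. Its overlay had first suggested the drawer was about 5 mm out, but the push test and the top view did not bear that out.
- **Not checked:** I did not pull on the drawer to test the catch.

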